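# Swap the sensor boards of two plant loggers

### The arm

A 6-joint arm with a two-finger parallel gripper is mounted at the origin on the work surface. World frame = base frame: x ahead of the robot, y to its left, z up, the work surface at z = 0. Lengths are in m, angles in rad, forces in N, time in s.
With the tool pointing down it reaches from about 0.375 to 0.925 m from the base axis. Payload 5.7 kg.
Tool frame: the origin (TCP) lies midway between the tips of the shut fingers; the grasp point (between the pads) lies 19 mm behind it; z points along the fingers, y is the direction in which the jaws open and shut (so a half turn about z gives the same grasp; the last joint's range is limited). The gripper opens to 85 mm and grips with 20 to 120 N. Pads are 22 mm wide; open, the fingers measure 114 mm over their backs; the gripper's body (76 mm by 85 mm) begins 54 mm behind the grasp point. The pads swing forward as they close: fully open they stand 13 mm farther back than shut.
Start: joints at [1.077, 0.359, 1.51, -0, 1.272, -0.115], TCP at [0.222, 0.557, 0.191] pointing down, gripper open.
Joint ranges: [-2.97, 2.97], [-1.01, 2.36], [0.21, 2.38], [-0.96, 4.11], [0.2, 2.71], [-2.98, 2.98]. Speed limits (rad/s): [2.39, 2.39, 3.14, 3.14, 3.14, 3.14].

### API

Orientations are given as a unit quaternion [x, y, z, w].
In Python, from workcell import * gives the robot as it stands.
- The arm moves only by the shell command python3 -m jog 'ROWS' [OPENING]. ROWS is JSON, a list that holds one entry, the list of rows, each a list of 6 numbers: the shift along the tool's x, y, z in cm, then the turn, a rotation vector about the tool's x, y, z in degrees. A call has 1 to 5 rows; each row shifts and turns the commanded pose from where the row before left it, along the tool's axes as they then stand; what a row does not reach is not made up. A row lasts 1/8 s, in which the tool goes at most 62.5 mm and 10.7 degrees, less where a joint would pass 70% of its speed; a pose out of reach is approached as far as the arm can. A call with a gripper value outside its range is refused whole. OPENING is the finger opening in cm, from 0 to 8.54, set as the call begins (- or left out, the last holds). The fingers move at their own pace and stop on an object; the grip force is fixed at half the most. Time passes only in rows, so rows that do not move let the fingers close. It gives the time, the measured TCP pose, the force and the opening at its end, in the units of the state.
- get_obs(): the state, without advancing time (a new reading comes with each control period).
- grab_frame(name): name is "scene" or "top" or "wrist"; returns (picture, depth): 384x512x3 uint8, blue, green, red; 384x512 float32, m along the optical axis (not along the pixel's ray), 0 where there is no reading.
- calibration(name): a dict with "mtx" (3x3 intrinsics, pixels), "k1" (the pictures are not rectified: a ray, as slopes to the right and down, at radius r is drawn at 1 + k1 r^2 times it, then the intrinsics apply), "R" (3x3) and "t" (3): a world point X has camera coordinates R X + t; the wrist camera has in their place "tool_from_camera" (4x4, takes a point from camera to tool coordinates, whose origin is the TCP and whose axes are the flange's). Camera axes: x right, y down, z forward; pixel columns grow to the right and rows downward; lengths in m; the calibration is good to about 2 mm. A picture is of the moment at which its call begins: read the wrist's pose just before it. calibration takes no time and is no camera call.
- sign_off(): hands the job in, once; it reports no verdict.
The state is a dict: "time_s": time; "joint_pos": joint angles; "joint_velocities": joint speeds; "effort": joint torques, N m; "tool_pos": TCP position; "eef_rot": TCP orientation; "force": force on the tool from outside, world axes, zero at the start; "wrist_torque": the same for the moment, N m; "width": finger opening in m.
Only numpy, scipy, OpenCV 4.12 (cv2) and the standard library are available. Lean on these libraries where they do the work, as an engineer would, in place of code of your own. Each camera call takes 0.05 s, during which the arm holds its last target. There are 200 camera calls.

### The job

Give both plant-logger bases on the classroom bench a fresh sensor board: swing a base's two ejector levers outward to pry the worn board free (one base may already be empty), lay each worn board flat in the returns tray, take a fresh board from the stack, lay it in the empty bay with its gold contacts towards the connector, and swing both levers fully inward until the board is home. Any spare fresh board stays on its cork mat, and the plant pot, jar and beaker stay where they are.

Things in the scene. Friction and masses are not known exactly. Their poses are not given: they have to be found in the camera images.
- dock_a: left-hand logger base, fixed: white plate 180 x 140 x 6 mm; x points from the levers (robot's side) to the connector, y left, z up. Origin: underside, below the bay's middle. Each lever carries two 6 mm posts (top 32 mm high) that straddle one of the board's ears: levers swung in drive the board home (+x), swung out draw it back till free. One lever moves the board, which drags the other lever
- dock_a_bay (a point): middle of the bay, 26 mm above the table, at the height of a board's centre (bed top 20 mm high, 44 mm wide, so the board's sides overhang it by 8 mm), axes as the base. A board's centre at x -7 to -13 mm is free: there it is lifted out, or laid in from above with both levers out. At x +6.5 to +8 mm it is home, its rear edge 10 mm under the lip
- dock_a_lip (a point): middle of the connector lip's front edge, at its top, 44.5 mm high and 47 mm behind the bay's middle (lip 80 mm wide, underside 34.5 mm high; a board under it cannot be lifted). Ahead of it two side guides, x +18 to +58 mm of the bay, inner faces at y -32 and +32 mm, tops 30 mm high, leave a board 2 mm at each side
- dock_a_lever_left (a joint): left lever (+y side) of dock_a: 0 = fully out, 1.2 rad = fully in, about an upright pivot at x -42, y +53 mm of the bay. Stays where it is left; light friction, about 1 N at the knob. With it in, no board can be laid in
- dock_a_lever_left_knob (a point): centre, 36 mm high, of the lever's upright round black knob: 12 mm across, from 11 to 47 mm above the table, 45 mm from the pivot. From the pivot it lies towards the bay's -x, turned outward by 0.8 rad (lever out) to inward by 0.4 rad (lever in). Push it sideways with closed fingers, or pinch it
- dock_a_lever_right (a joint): right lever (-y side) of dock_a: 0 = fully out, 1.2 rad = fully in, about an upright pivot at x -42, y -53 mm of the bay. Stays where it is left; light friction, about 1 N at the knob. With it in, no board can be laid in
- dock_a_lever_right_knob (a point): centre, 36 mm high, of the lever's upright round black knob: 12 mm across, from 11 to 47 mm above the table, 45 mm from the pivot. From the pivot it lies towards the bay's -x, turned outward by 0.8 rad (lever out) to inward by 0.4 rad (lever in). Push it sideways with closed fingers, or pinch it
- dock_b: right-hand logger base, fixed: white plate 180 x 140 x 6 mm; x points from the levers (robot's side) to the connector, y left, z up. Origin: underside, below the bay's middle. Each lever carries two 6 mm posts (top 32 mm high) that straddle one of the board's ears: levers swung in drive the board home (+x), swung out draw it back till free. One lever moves the board, which drags the other lever
- dock_b_bay (a point): middle of the bay, 26 mm above the table, at the height of a board's centre (bed top 20 mm high, 44 mm wide, so the board's sides overhang it by 8 mm), axes as the base. A board's centre at x -7 to -13 mm is free: there it is lifted out, or laid in from above with both levers out. At x +6.5 to +8 mm it is home, its rear edge 10 mm under the lip
- dock_b_lip (a point): middle of the connector lip's front edge, at its top, 44.5 mm high and 47 mm behind the bay's middle (lip 80 mm wide, underside 34.5 mm high; a board under it cannot be lifted). Ahead of it two side guides, x +18 to +58 mm of the bay, inner faces at y -32 and +32 mm, tops 30 mm high, leave a board 2 mm at each side
- dock_b_lever_left (a joint): left lever (+y side) of dock_b: 0 = fully out, 1.2 rad = fully in, about an upright pivot at x -42, y +53 mm of the bay. Stays where it is left; light friction, about 1 N at the knob. With it in, no board can be laid in
- dock_b_lever_left_knob (a point): centre, 36 mm high, of the lever's upright round black knob: 12 mm across, from 11 to 47 mm above the table, 45 mm from the pivot. From the pivot it lies towards the bay's -x, turned outward by 0.8 rad (lever out) to inward by 0.4 rad (lever in). Push it sideways with closed fingers, or pinch it
- dock_b_lever_right (a joint): right lever (-y side) of dock_b: 0 = fully out, 1.2 rad = fully in, about an upright pivot at x -42, y -53 mm of the bay. Stays where it is left; light friction, about 1 N at the knob. With it in, no board can be laid in
- dock_b_lever_right_knob (a point): centre, 36 mm high, of the lever's upright round black knob: 12 mm across, from 11 to 47 mm above the table, 45 mm from the pivot. From the pivot it lies towards the bay's -x, turned outward by 0.8 rad (lever out) to inward by 0.4 rad (lever in). Push it sideways with closed fingers, or pinch it
- old_a_center (a point): worn board, home in dock_a at the start, or absent (dock empty, levers in); cased board, grey, 100 (x) x 60 (y) x 12 mm, about 140 g; this point is its centre, 6 mm above its underside. x points to its gold contacts (rear, into the connector), z up. A round steel ear 10 mm across stands 38 mm to each side at x -42 mm. Grip it across its 60 mm width near the centre
- old_b_center (a point): worn board, home in dock_b at the start, or absent (dock empty, levers in); cased board, grey, 100 (x) x 60 (y) x 12 mm, about 140 g; this point is its centre, 6 mm above its underside. x points to its gold contacts (rear, into the connector), z up. A round steel ear 10 mm across stands 38 mm to each side at x -42 mm. Grip it across its 60 mm width near the centre
- new_1_center (a point): fresh board of the flat stack on the mat, 1 is lowest; cased board, grey, 100 (x) x 60 (y) x 12 mm, about 140 g; this point is its centre, 6 mm above its underside. x points to its gold contacts (rear, into the connector), z up. A round steel ear 10 mm across stands 38 mm to each side at x -42 mm. Grip it across its 60 mm width near the centre
- new_2_center (a point): fresh board of the flat stack on the mat, 1 is lowest; cased board, grey, 100 (x) x 60 (y) x 12 mm, about 140 g; this point is its centre, 6 mm above its underside. x points to its gold contacts (rear, into the connector), z up. A round steel ear 10 mm across stands 38 mm to each side at x -42 mm. Grip it across its 60 mm width near the centre
- new_3_center (a point): fresh board of the flat stack on the mat, 1 is lowest, 3 may be absent; cased board, grey, 100 (x) x 60 (y) x 12 mm, about 140 g; this point is its centre, 6 mm above its underside. x points to its gold contacts (rear, into the connector), z up. A round steel ear 10 mm across stands 38 mm to each side at x -42 mm. Grip it across its 60 mm width near the centre
- stack_mat: cork mat 140 x 130 x 4 mm under the stack of fresh boards, fixed; origin at the centre of its underside
- tray: returns tray, fixed, white, open, 150 (x) x 160 (y) mm outside, walls 4 mm thick and 18 mm high, floor 4 mm thick; origin at the centre of its underside. Two boards may lie on one another in it
- plant_pot: small potted plant, pot 80 mm across and 68 mm high, leaves to about 115 mm, bystander beyond the docks; origin at the centre of its underside
- jar: jar, 60 mm across, 90 mm high, bystander beyond the docks; origin at the centre of its underside
- beaker: glass beaker, 70 mm across, 85 mm high, bystander beyond the docks; origin at the centre of its underside
Not all that is in view belongs to the job. What is shaped like the part that bears old_b_center but blue or red is not meant.

How it is judged:
By the outcome, as a careful person would: the job done as asked, in the order asked, and still so for the second after the job is handed in, with the robot touching nothing.
Of old_a, old_b, new_3 only 2 to 3 are there at a start; the rules pass over those that are not, and their reading is None.
At some moment in a run one of new_1, new_2 may be knocked a few centimetres aside while the robot is not near it.
Once in a run the grip may slacken for a moment while it holds something.
It also fails if it takes over 210 s, if anything falls off the work surface, if the arm or the gripper's body presses on something with over 40 N, if the wrist force passes 120 N, or if a joint passes its speed limit or range.

## Working session

There is one attempt and no reset: what is moved stays moved. The work goes in short steps, Python scripts to look and compute and a shell command to move; the robot and the scene stay as the last step left them, time stands still between calls to the robot, and variables do not carry over. Pictures are saved under pics/ and viewed, about 12 in all and at most 16, crops included, and the job is handed in when it is done.

```bash
mkdir -p pics; ls
cat > h.py <<'E'
import numpy as np, cv2
from workcell import *
from scipy.spatial.transform import Rotation as Ro
def cam(name,obs=None):
    c=calibration(name); K=np.array(c["mtx"]);k1=c["k1"]
    if name=="wrist":
        o=obs or get_obs(); T=np.eye(4);T[:3,:3]=Ro.from_quat(o["eef_rot"]).as_matrix();T[:3,3]=o["tool_pos"]
        W=T@np.array(c["tool_from_camera"])
        return K,k1,W[:3,:3],W[:3,3]
    R=np.array(c["R"]);t=np.array(c["t"]); return K,k1,R.T,-R.T@t
def rays(C,uv):
    K,k1,R,o=C; uv=np.asarray(uv,float).reshape(-1,1,2)
    p=cv2.undistortPoints(uv,K,np.array([k1,0,0,0,0.])).reshape(-1,2)
    return np.c_[p,np.ones(len(p))]@R.T,o
def onplane(C,uv,z):
    d,o=rays(C,uv); return o+d*((z-o[2])/d[:,2])[:,None]
def proj(C,X):
    K,k1,R,o=C; p=(np.atleast_2d(X)-o)@R; p=p[:,:2]/p[:,2:]; r=(p**2).sum(1,keepdims=True)
    return (p*(1+k1*r))@K[:2,:2].T+K[:2,2]
def cloud(C,depth):
    h,w=depth.shape; v,u=np.mgrid[:h,:w]; d,o=rays(C,np.c_[u.ravel(),v.ravel()])
    return (o+d*depth.ravel()[:,None]).reshape(h,w,3)
def grab(name):
    o=get_obs(); im,d=grab_frame(name); return im,d,cam(name,o)
E
python3 - <<'E'
from h import *
o=get_obs();print(o)
for n in("top","scene"):
    im,d,C=grab(n);cv2.imwrite(f"pics/{n}0.png",im);np.save(f"pics/{n}0d.npy",d);print(n,C)
print(calibration("wrist"))
E
```

```text
pics
{'time_s': 0.0, 'joint_pos': array([ 1.07691044e+00,  3.59529514e-01,  1.51143531e+00,  2.56003639e-05,
        1.27246895e+00, -1.15087416e-01]), 'joint_velocities': array([-0.00051433, -0.00022434,  0.00121096,  0.00059496,  0.00081669,
       -0.00092867]), 'effort': array([ 1.81731601e-03, -5.27625382e+01, -2.78629392e+01, -5.99217060e-05,
        1.29796390e-02, -2.89396394e-05]), 'tool_pos': array([0.22151928, 0.55681195, 0.19053795]), 'eef_rot': array([ 1.88272535e-01,  9.82116391e-01, -8.74549459e-04, -2.87656198e-04]), 'force': array([ 0.6352064 , -0.29216532,  0.36264937]), 'wrist_torque': array([-0.02561186, -0.00339189,  0.0320934 ]), 'width': 0.08515628694745297}
top (array([[363.70630498,   0.        , 259.09710108],
       [  0.        , 363.70630498, 189.06063607],
       [  0.        ,   0.        ,   1.        ]]), 0.019359599184670048, array([[ 0.02053272, -0.98217803,  0.18682806],
       [-0.99969142, -0.01755583,  0.01757461],
       [-0.01398147, -0.18713126, -0.98223541]]), array([ 0.38332818, -0.01117166,  1.00019187]))
scene (array([[429.29614896,   0. 
[... 194 characters left out ...]
 ],
       [ 0.80392683,  0.36031944, -0.47315067],
       [ 0.02370701, -0.81435758, -0.57987905]]), array([1.31208487, 0.53828669, 0.6921379 ]))
{'mtx': array([[300.90390842,   0.        , 254.28239573],
       [  0.        , 300.90390842, 194.88113307],
       [  0.        ,   0.        ,   1.        ]]), 'k1': -0.049845590400587045, 'tool_from_camera': array([[-6.25707610e-04, -9.65739707e-01, -2.59511900e-01,
         6.55060621e-02],
       [ 9.99999802e-01, -6.20748165e-04, -1.01060244e-04,
         6.72741512e-04],
       [-6.34936452e-05, -2.59511912e-01,  9.65739905e-01,
        -1.82149422e-01],
       [ 0.00000000e+00,  0.00000000e+00,  0.00000000e+00,
         1.00000000e+00]])}
```

View pics/top0.png

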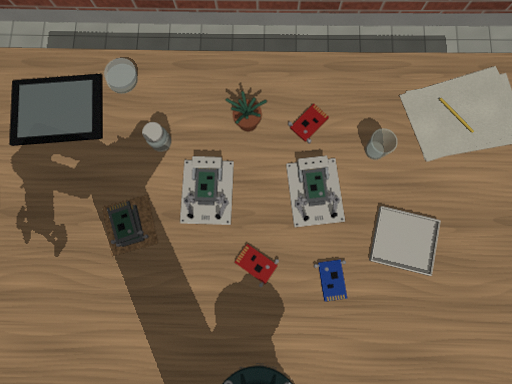

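View pics/scene0.png

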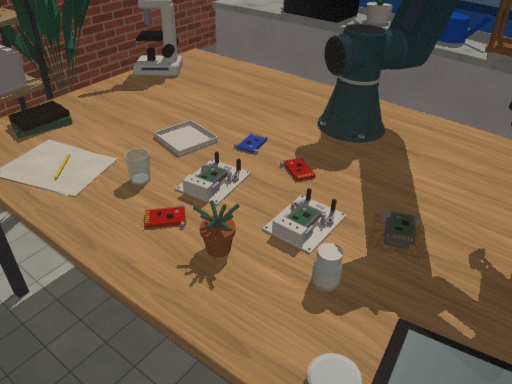

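The top view shows docks at (207,190) and (316,190), the stack on its mat at (125,222), the tray at (405,240), and red and blue decoy boards at (256,262), (308,122) and (332,280). I'll take a close crop and some heights next.

Run:
```python
from h import *
im=cv2.imread("pics/top0.png");d=np.load("pics/top0d.npy");C=cam("top");P=cloud(C,d)
c=lambda y0,y1,x0,x1:cv2.resize(im[y0:y1,x0:x1],None,fx=4,fy=4,interpolation=cv2.INTER_CUBIC)
a=c(150,232,172,242);b=c(150,232,282,352);s=c(190,260,92,162)
s=cv2.copyMakeBorder(s,0,a.shape[0]-s.shape[0],0,0,cv2.BORDER_CONSTANT)
o=np.hstack([a,b,s]);o=o[:,:];o=cv2.resize(o,None,fx=.95,fy=.95);cv2.imwrite("pics/crop1.png",o);print(o.shape)
hsv=cv2.cvtColor(im,cv2.COLOR_BGR2HSV)
Z=P[...,2]
for nm,(u,v) in dict(a=(207,185),b=(316,185),stack=(122,218),mat=(112,242),tray=(405,240),table=(260,320)).items():
    q=P[v-1:v+2,u-1:u+2].reshape(-1,3);print(nm,np.median(q,0).round(4))
# board by height around each dock/stack
for nm,(u0,u1,v0,v1) in dict(a=(180,236,155,226),b=(285,345,155,228),stack=(95,160,195,258)).items():
    z=Z[v0:v1,u0:u1]; g=P[v0:v1,u0:u1]
    print(nm,np.histogram(z,bins=np.arange(-.006,.06,.004))[0])
# tray
m=(P[...,1]<-.2)&(Z>.011)&(Z<.03)&(P[...,0]<.65)&(P[...,1]>-.6)
m=cv2.morphologyEx(m.astype(np.uint8),cv2.MORPH_OPEN,np.ones((1,1)))
n,l,st,ce=cv2.connectedComponentsWithStats(m)
for i in range(1,n):
    if st[i,4]>40:
        q=P[l==i];r=cv2.minAreaRect(q[:,:2].astype(np.float32));print(st[i],r)
```

```text
(312, 798, 3)
a [0.5761 0.1481 0.0328]
b [ 0.5814 -0.1478  0.0324]
stack [0.4815 0.3679 0.0404]
mat [0.4179 0.3892 0.0398]
tray [ 0.4403 -0.3888  0.0031]
table [ 0.2254 -0.0028 -0.0004]
a [ 88 529 956 821 106 115  77  36 125 605 126  53 250  74   1   0]
b [168 790 973 844 114 131  72  27 164 597 112  49 263  63   1   0]
stack [ 194 1424 1080  162    2    6   24   48  174   54  102  640  160    0
    0    0]
[335 197   5  16  47] ((0.5314847230911255, -0.2065396010875702), (0.012239175848662853, 0.04174696281552315), 88.92710876464844)
[370 207  70  69 465] ((0.43926578760147095, -0.38518738746643066), (0.16135314106941223, 0.1497374027967453), 77.20887756347656)
[336 260  11  40 270] ((0.33366236090660095, -0.21279534697532654), (0.09960778802633286, 0.025600604712963104), 0.13726499676704407)
```

View pics/crop1.png

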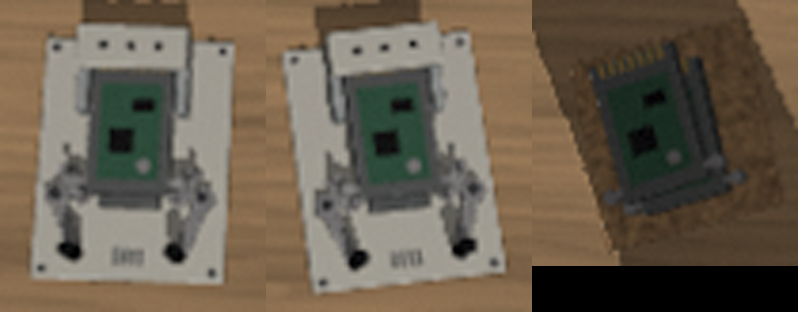

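Both docks hold a board (tops at 32 mm), and the stack top is at 40 mm, so it has three boards. The green boards are the ones meant; red and blue are decoys. Next I'll estimate poses from top-view colour masks.

```bash
cat >> h.py <<'E'
def green(im,lo=(40,40,20),hi=(90,255,200)):
    m=cv2.inRange(cv2.cvtColor(im,cv2.COLOR_BGR2HSV),lo,hi); return cv2.morphologyEx(m,cv2.MORPH_OPEN,np.ones((3,3)))
def blobs(m,amin):
    n,l,st,ce=cv2.connectedComponentsWithStats(m); return [(l==i) for i in range(1,n) if st[i,4]>amin]
def rect(C,mask,z):
    """min-area rect of the mask hull on plane z: centre, (long,short), angle of long side (deg)"""
    c=max(cv2.findContours(mask.astype(np.uint8),cv2.RETR_EXTERNAL,cv2.CHAIN_APPROX_NONE)[0],key=len)
    p=onplane(C,c.reshape(-1,2),z)[:,:2].astype(np.float32)*1000
    (cx,cy),_,_=r=cv2.minAreaRect(p); b=cv2.boxPoints(r); e=b[1]-b[0];f=b[2]-b[1]
    if np.linalg.norm(f)>np.linalg.norm(e): e,f=f,e
    a=np.degrees(np.arctan2(e[1],e[0])); a=(a+90)%180-90
    return np.round([cx,cy,np.linalg.norm(e),np.linalg.norm(f),a],1)
E
python3 - <<'E'
from h import *
im=cv2.imread("pics/top0.png");C=cam("top")
hsv=cv2.cvtColor(im,cv2.COLOR_BGR2HSV)
for b in blobs(green(im),80):
    v,u=np.argwhere(b).mean(0); z=.040 if u<150 else .032
    print("green",int(u),int(v),rect(C,b,z))
w=cv2.inRange(hsv,(0,0,120),(180,60,255));w[:150]=0
w=cv2.morphologyEx(w,cv2.MORPH_CLOSE,np.ones((3,3)))
for b in blobs(w,500):
    v,u=np.argwhere(b).mean(0); print("white",int(u),int(v),rect(C,b,.018 if u>360 else .006))
w=cv2.inRange(hsv,(0,0,0),(180,255,35));w[:150]=0;w[230:]=0
for b in blobs(w,6):
    v,u=np.argwhere(b).mean(0); 
    if 170<u<350: print("dark",round(u),round(v),b.sum(),onplane(C,[[u,v]],.045).round(4))
E
```

```text
green 244 107 [803.   53.4  68.4  50.5  41.9]
green 205 183 [ 5.791e+02  1.517e+02  6.780e+01  4.420e+01 -5.000e-01]
green 314 183 [ 582.6 -145.    70.    44.2    7.3]
green 122 223 [466.8 366.3  70.3  44.6  20.4]
green 258 375 [101.1   1.8 132.5  33.9 -88.6]
white 206 190 [569.  152.4 191.9 140.4  -0.6]
white 314 191 [ 572.8 -146.8  190.7  140.3    7.5]
white 404 238 [ 439.5 -385.4  159.   151.1   77.1]
dark 209 177 14 [[0.5955 0.1412 0.045 ]]
dark 317 177 14 [[ 0.6005 -0.1491  0.045 ]]
dark 203 186 35 [[0.5695 0.1554 0.045 ]]
dark 313 187 32 [[ 0.5723 -0.1381  0.045 ]]
dark 334 214 18 [[ 0.5006 -0.1918  0.045 ]]
dark 190 215 16 [[0.491  0.1865 0.045 ]]
dark 218 216 14 [[0.4905 0.1137 0.045 ]]
dark 305 218 15 [[ 0.4907 -0.1175  0.045 ]]
```

Estimates: dock A bay is near (.573,.151) with yaw -0.6°; dock B bay is near (.578,-.144) with yaw 7.5°. The tray is at (.4395,-.385) with yaw -13°, and the top of the stack at (.467,.366) with yaw 20°. The plate sizes match (140 wide). Moving over dock A now.

```bash
cat >> h.py <<'E'
def to(x,y,z,yaw):
    """total tool-frame move (cm, after levelling/turn) to TCP x,y,z [mm] with tool -x at yaw [deg]"""
    o=get_obs(); R=Ro.from_quat(o["eef_rot"]); 
    a=np.radians(180+yaw); G=Ro.from_matrix(np.array([[np.cos(a),np.sin(a),0],[np.sin(a),-np.cos(a),0],[0,0,-1]]))
    turn=(R.inv()*G).as_rotvec(degrees=True); d=G.inv().apply(np.array([x,y,z])/1000-o["tool_pos"])*100
    print("now",(o["tool_pos"]*1000).round(1),"t",round(o["time_s"],2),"w",round(o["width"]*1000,1),"F",o["force"].round(1),"| turn",turn.round(1),"then shift cm",d.round(2))
E
python3 -m jog '[[[0,0,0,0,0,-10.5],[0,0,0,0,0,-10.5],[-3.5,-5,0,0,0,0],[-3.5,-5,0,0,0,0],[-3.5,-5,0,0,0,0]]]' 0
python3 -m jog '[[[-3.5,-5,0,0,0,0],[-3.5,-5,0,0,0,0],[-3.5,-5,0,0,0,0],[-3.5,-5,0,0,0,0],[-3.5,-5,0,0,0,0]]]'
python3 -c "
from h import *
to(490,151,190,-.6)"
```

```text
time_s: 0.72
tool_pos: [0.3255, 0.4045, 0.191]
eef_rot: [0.006, 1.0, -0.0, -0.0]
force: [0.9, 0.1, 0.4]
width: -0.0002
time_s: 1.35
tool_pos: [0.4976, 0.1522, 0.1912]
eef_rot: [0.006, 1.0, 0.0, -0.0]
force: [0.3, 0.7, 0.4]
width: 0.0002
now [497.6 152.2 191.2] t 1.35 w 0.2 F [0.3 0.7 0.4] | turn [ 0.  -0.  -0.1] then shift cm [ 0.76 -0.13  0.12]
```

```bash
cat >> h.py <<'E'
def look(name,zb=.032):
    im,d,C=grab("wrist"); cv2.imwrite(f"pics/{name}.png",im); np.save(f"pics/{name}d.npy",d); np.save(f"pics/{name}c.npy",np.array(C,dtype=object),allow_pickle=True)
    for b in blobs(green(im),600):
        v,u=np.argwhere(b).mean(0); print("green",int(u),int(v),b.sum(),rect(C,b,zb), "z",np.median(cloud(C,d)[b][:,2]).round(4))
    return im,d,C
E
python3 - <<'E'
from h import *
im,d,C=look("wa")
w=cv2.inRange(cv2.cvtColor(im,cv2.COLOR_BGR2HSV),(0,0,0),(180,255,40))
for b in blobs(w,40):
    v,u=np.argwhere(b).mean(0); print("dark",round(u),round(v),b.sum(),(onplane(C,[[u,v]],.047)*1000).round(1))
E
```

```text
green 443 146 2054 [469.6 371.6  71.9  45.3  20.3] z 0.04
green 255 221 642 [562.3 152.9  43.7  34.8  88.4] z 0.032
green 21 243 1437 [ 583.9 -144.6   70.1   44.7    7.5] z 0.0321
dark 448 139 147 [[459.6 365.3  47. ]]
dark 440 165 54 [[488.6 360.3  47. ]]
dark 223 169 51 [[490.4 118.9  47. ]]
dark 287 169 52 [[491.1 188.6  47. ]]
dark 26 172 172 [[ 490.  -105.8   47. ]]
dark 254 246 114 [[582.4 151.5  47. ]]
dark 24 237 96 [[ 569.5 -126.8   47. ]]
dark 305 347 25949 [[728.8 216.8  47. ]]
dark 194 284 80 [[632.4  77.4  47. ]]
dark 223 288 58 [[638.1 111.9  47. ]]
dark 168 312 46 [[673.2  41.4  47. ]]
dark 32 340 49 [[ 720.6 -152.2   47. ]]
dark 34 365 2215 [[ 762.1 -159.7   47. ]]
```

View pics/wa.png

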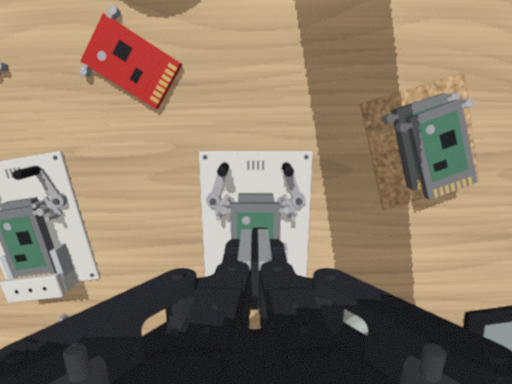

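Wrist view: dock A's knobs are at (223,169) and (287,169), level with the finger x position, and the stack is at right (443,146) with its contacts away from the robot. I'll lower the shut fingers between dock A's knobs and push the left lever outward.

```bash
python3 -m jog '[[[0.4,-0.05,5,0,0,0],[0,0,5,0,0,0],[0,0,5,0,0,0],[0,0,1.1,0,0,0],[0,0,0,0,0,0]]]' 0
python3 -m jog '[[[0,1,0,0,0,0],[0,1,0,0,0,0],[0,1,0,0,0,0],[0,1,0,0,0,0],[0,1,0,0,0,0]]]'
python3 -m jog '[[[0,0.5,0,0,0,0],[0,0,0,0,0,0]]]'
```

```text
time_s: 2.02
tool_pos: [0.4927, 0.1537, 0.0304]
eef_rot: [0.006, 1.0, -0.0, -0.001]
force: [0.7, 0.3, 0.3]
width: -0.0
time_s: 2.65
tool_pos: [0.4935, 0.2044, 0.0305]
eef_rot: [0.006, 1.0, -0.0, 0.0]
force: [-0.4, 0.5, -0.1]
width: 0.0002
time_s: 2.9
tool_pos: [0.4935, 0.2089, 0.0303]
eef_rot: [0.006, 1.0, -0.0, -0.0]
force: [0.5, -1.0, -1.2]
width: -0.0002
```

```bash
python3 -m jog '[[[0,0.5,0,0,0,0],[0,0.5,0,0,0,0],[0,0,0,0,0,0]]]'
python3 -m jog '[[[0,0.4,0,0,0,0],[0,0,0,0,0,0]]]'
python3 - <<'E'
from h import *
im,d,C=look("wa2"); cv2.imwrite("pics/wa2c.png",cv2.resize(im[60:330,100:400],None,fx=2,fy=2))
E
```

```text
time_s: 3.28
tool_pos: [0.4938, 0.2188, 0.0304]
eef_rot: [0.006, 1.0, 0.0, 0.0]
force: [-0.2, 0.0, -0.9]
width: -0.0006
time_s: 3.52
tool_pos: [0.4938, 0.2228, 0.0304]
eef_rot: [0.006, 1.0, -0.0, 0.0]
force: [0.4, 0.4, -0.7]
width: -0.0
green 481 178 5199 [471.1 371.5  73.6  43.3  20. ] z 0.0401
```

View pics/wa2c.png

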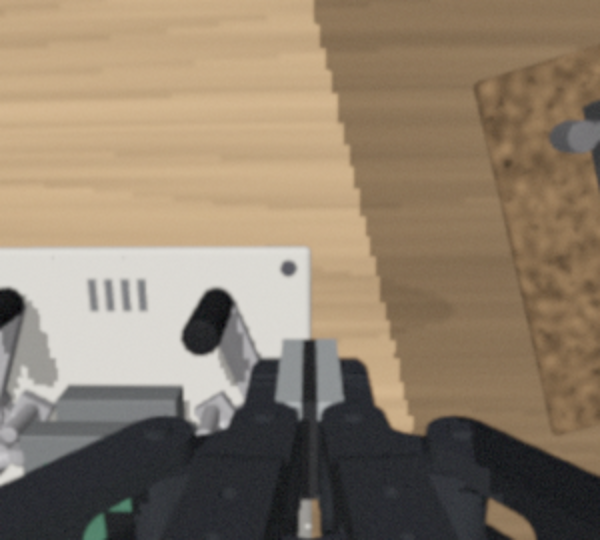

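The shut fingers went past the left knob without moving it: knob top is at crop (205,330), lever still in. I'll measure the knob by depth.

Run:
```python
from h import *
im=cv2.imread("pics/wa2.png");d=np.load("pics/wa2d.npy");C=tuple(np.load("pics/wa2c.npy",allow_pickle=True))
P=cloud(C,d)*1000
for v,u in [(225,202),(215,205),(235,200),(230,255),(232,245),(232,265),(245,255),(280,217),(194,244)]:
    print((u,v),P[v,u].round(1))
print(proj(C,[[.4938,.2228,.0304],[.490,.187,.047]]))
sel=(P[...,2]>42)&(P[...,2]<50)&(P[...,1]<205)&(P[...,0]<515)
if sel.any(): print(sel.sum(),np.median(P[sel],0),P[sel].min(0),P[sel].max(0))
```

```text
(202, 225) [491.  192.7  47. ]
(205, 215) [487.8 193.3  38.1]
(200, 235) [497.2 191.2  47.1]
(255, 230) [483.4 223.9  74.8]
(245, 232) [482.7 219.1  79.1]
(265, 232) [482.8 228.6  79.1]
(255, 245) [483.  223.8  93.3]
(217, 280) [482.2 211.  122.8]
(244, 194) [482.9 216.3   7.7]
[[253.40657503 219.39840203]
 [192.17662729 223.53197296]]
671 [492.25218987 122.60760989  46.35201719] [486.94249878 111.36096014  42.00129762] [498.82896187 197.16400725  48.29477967]
```

The depth readings suggest the visible fingertips are well above the stated TCP. The scene camera will check that.

Run:
```python
from h import *
im,d,C=grab("scene");P=cloud(C,d)*1000
print(proj(C,[[.4938,.2228,.0304],[.4938,.2228,.075]]))
cv2.imwrite("pics/s1.png",cv2.resize(im[90:290,200:440],None,fx=3,fy=3,interpolation=cv2.INTER_CUBIC))
sel=(abs(P[...,0]-494)<30)&(abs(P[...,1]-222)<30)
for z0 in range(8,120,8):
    s=sel&(P[...,2]>z0)&(P[...,2]<z0+8)
    if s.any(): print(z0,s.sum(),P[s].min(0).round(),P[s].max(0).round())
im,d,C=grab("top");P=cloud(C,d)*1000
s=(abs(P[...,0]-490)<40)&(abs(P[...,1]-155)<45)&(P[...,2]>38)
for p in P[s][::3]: print(p.round(0))
```

```text
[[343.65043893 209.97246366]
 [346.20088667 195.70855446]]
8 59 [478. 192.   8.] [523. 224.  16.]
16 13 [494. 192.  16.] [522. 201.  23.]
24 9 [492. 193.  24.] [501. 198.  32.]
32 8 [494. 193.  32.] [499. 199.  39.]
40 10 [489. 192.  41.] [499. 198.  48.]
48 5 [488. 193.  48.] [496. 197.  50.]
72 15 [492. 215.  73.] [504. 231.  80.]
80 28 [487. 210.  80.] [505. 237.  88.]
88 28 [487. 210.  88.] [505. 237.  96.]
96 34 [488. 213.  96.] [506. 237. 104.]
104 31 [490. 211. 104.] [505. 237. 112.]
112 42 [484. 195. 112.] [506. 251. 120.]
[529. 186. 485.]
[529. 182. 484.]
[529. 177. 485.]
[528. 172. 488.]
[530. 197. 476.]
[527. 187. 485.]
[527. 183. 486.]
[526. 177. 489.]
[527. 173. 489.]
[529. 172. 480.]
[528. 198. 477.]
[527. 192. 480.]
[525. 185. 488.]
[525. 180. 488.]
[525. 175. 490.]
[525. 172. 488.]
[528. 171. 478.]
[526. 199. 477.]
[526. 194. 480.]
[524. 186. 488.]
[523. 181. 491.]
[523. 175. 491.]
[523. 170. 492.]
[526. 170. 480.]
[528. 168. 472.]
[524. 198. 480.]
[524. 193. 480.]
[522. 185. 490.]
[521. 180. 493.]
[521. 175. 493.]
[521. 170. 495.]
[524. 170. 484.]
[526. 168. 476.]
[5
[... 12438 characters left out ...]
0.]
[485. 186. 143.]
[484. 176. 156.]
[483. 167. 165.]
[483. 160. 163.]
[468. 192. 267.]
[471. 192. 244.]
[473. 191. 222.]
[476. 190. 203.]
[485. 200. 126.]
[483. 189. 140.]
[481. 178. 159.]
[481. 170. 162.]
[481. 163. 164.]
[496. 113.  48.]
[466. 193. 262.]
[469. 194. 236.]
[472. 193. 217.]
[482. 200. 125.]
[481. 189. 139.]
[479. 178. 155.]
[479. 171. 154.]
[479. 164. 157.]
[493. 118.  49.]
[493. 110.  46.]
[466. 197. 248.]
[468. 195. 232.]
[470. 194. 211.]
[479. 196. 129.]
[479. 188. 131.]
[479. 180. 135.]
[489. 190.  44.]
[490. 115.  48.]
[464. 200. 245.]
[466. 197. 231.]
[468. 195. 214.]
[486. 192.  46.]
[487. 185.  40.]
[463. 200. 236.]
[464. 197. 224.]
[467. 196. 203.]
[463. 200. 213.]
```

View pics/s1.png

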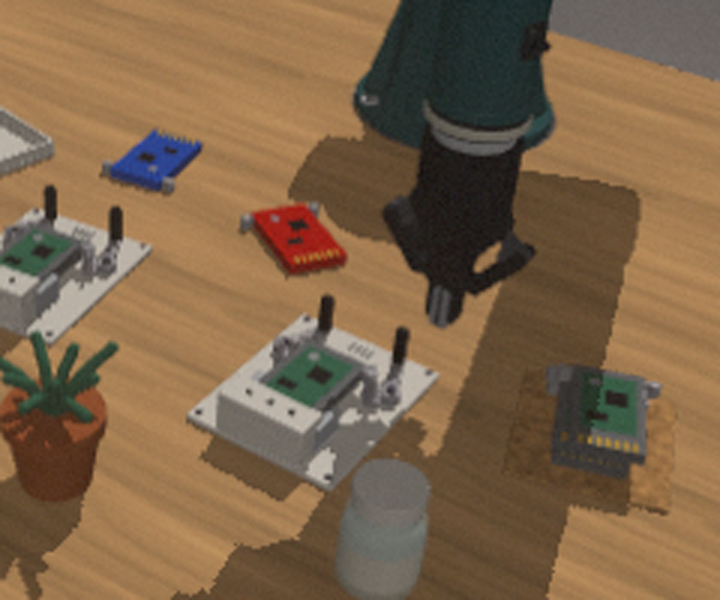

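Depth in both cameras puts the shut tips at about z = 73 mm while the reported TCP z is 30 mm. So the real fingertips sit about 43 mm behind the reported TCP, which explains why they passed over the 47 mm knobs. I'll go back to the middle, lower by that much in steps, and watch the force.

```bash
python3 -m jog '[[[0,-3.5,0,0,0,0],[0,-3.45,0,0,0,0],[0,0,1.5,0,0,0],[0,0,1.2,0,0,0],[0,0,0,0,0,0]]]' 0
python3 -m jog '[[[0,0,1,0,0,0],[0,0,0.8,0,0,0],[0,0,0,0,0,0]]]'
python3 -m jog '[[[0,1,0,0,0,0],[0,1,0,0,0,0],[0,0.5,0,0,0,0],[0,0,0,0,0,0]]]'
python3 - <<'E'
from h import *
im,d,C=grab("scene");P=cloud(C,d)*1000
cv2.imwrite("pics/s2.png",cv2.resize(im[90:290,200:440],None,fx=3,fy=3,interpolation=cv2.INTER_CUBIC))
E
```

```text
time_s: 4.3
tool_pos: [0.4918, 0.1535, 0.0021]
eef_rot: [0.006, 1.0, -0.0, -0.001]
force: [-0.3, -0.5, 0.3]
width: -0.0001
time_s: 4.68
tool_pos: [0.4922, 0.1532, -0.0153]
eef_rot: [0.006, 1.0, -0.0, -0.001]
force: [1.4, -0.6, 0.1]
width: -0.0005
time_s: 5.18
tool_pos: [0.4935, 0.1787, -0.0144]
eef_rot: [0.006, 1.0, 0.0, 0.0]
force: [0.2, 0.6, -0.3]
width: 0.0002
```

View pics/s2.png

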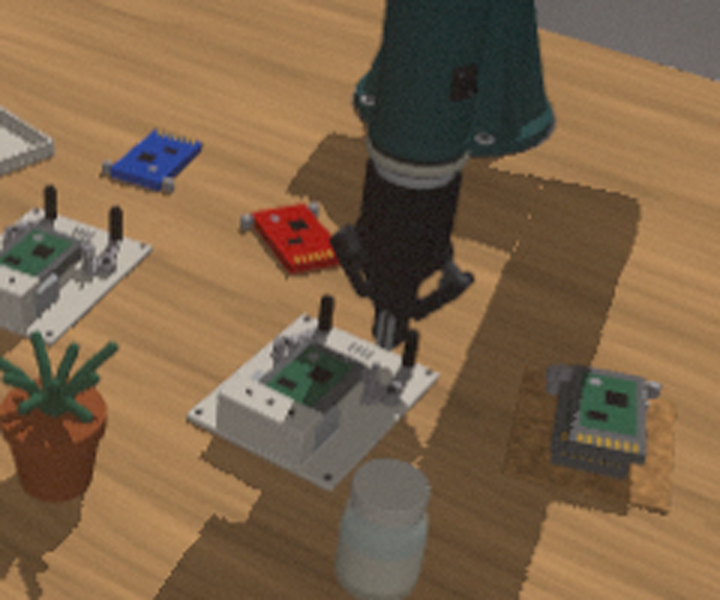

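The fingers are now beside the left knob, and a reported TCP z of -14 mm with no contact confirms the offset. The lever has begun to move, so I'll keep pushing.

```bash
python3 -m jog '[[[-0.1,0.8,0,0,0,0],[0,0.8,0,0,0,0],[0,0.8,0,0,0,0],[0,0.8,0,0,0,0],[0,0,0,0,0,0]]]' 0
python3 -m jog '[[[-0.3,0.6,0,0,0,0],[-0.2,0.5,0,0,0,0],[0,0,0,0,0,0]]]'
python3 -m jog '[[[0,0.3,0,0,0,0],[0,0,0,0,0,0]]]'
python3 - <<'E'
from h import *
im,d,C=look("wa3"); 
im,d,C=grab("top");cv2.imwrite("pics/t3.png",im)
im,d,C=grab("scene");cv2.imwrite("pics/s3.png",cv2.resize(im[90:290,200:440],None,fx=3,fy=3,interpolation=cv2.INTER_CUBIC))
E
```

```text
time_s: 5.85
tool_pos: [0.4952, 0.2111, -0.0145]
eef_rot: [0.006, 1.0, 0.0, 0.0]
force: [0.3, 0.2, -0.3]
width: 0.0
time_s: 6.22
tool_pos: [0.4999, 0.2195, -0.0147]
eef_rot: [0.006, 1.0, -0.001, -0.0]
force: [1.8, -9.8, 0.5]
width: 0.0
time_s: 6.48
tool_pos: [0.4999, 0.2199, -0.0148]
eef_rot: [0.005, 1.0, -0.003, -0.0]
force: [4.0, -20.8, 2.7]
width: -0.0
```

View pics/s3.png

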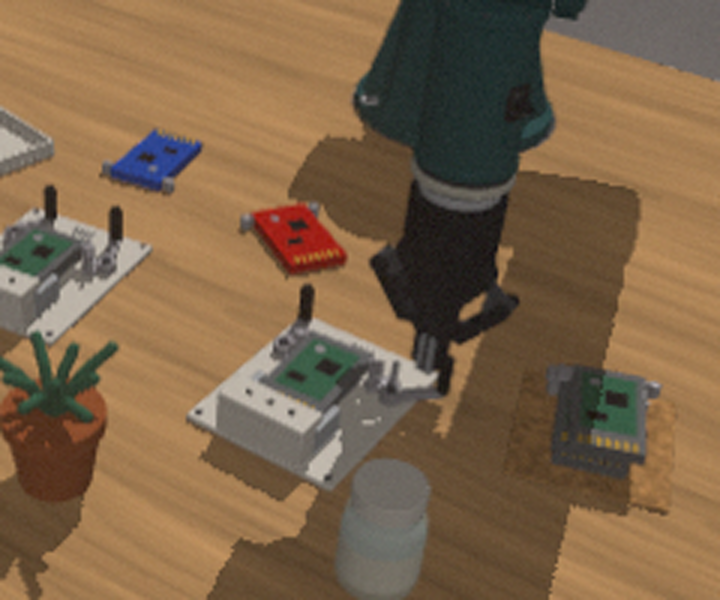

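The left lever is at its stop (20 N), and the right one has been dragged most of the way. I'll lift and look from above.

```bash
python3 -m jog '[[[0.3,-0.5,0,0,0,0],[0.5,-1,-4,0,0,0],[0.5,-5,-4,0,0,0],[0,-2,-4,0,0,0],[3,0,-4,0,0,0]]]' 0
python3 - <<'E'
from h import *
im,d,C=look("wa4"); cv2.imwrite("pics/wa4c.png",cv2.resize(im[100:300,150:380],None,fx=2.6,fy=2.6))
P=cloud(C,d)*1000
s=((P[...,2]>43)&(P[...,2]<50)&(P[...,0]<515)).astype(np.uint8)
for b in blobs(s,25):
    print("knob?",np.argwhere(b).mean(0).round(),b.sum(),P[b].mean(0).round(1))
E
```

```text
time_s: 7.25
tool_pos: [0.4577, 0.1402, 0.146]
eef_rot: [0.008, 1.0, 0.0, 0.001]
force: [0.5, 0.1, 0.7]
width: 0.0002
green 476 189 2365 [471.  372.5  72.3  45.7  20.3] z 0.0401
green 15 292 1333 [ 584.  -144.7   70.1   44.5    7.5] z 0.0322
knob? [216. 208.] 108 [489.3  95.   46.3]
knob? [221.   5.] 99 [ 492.4 -117.6   46. ]
knob? [228. 352.] 112 [504.1 238.2  46.4]
```

View pics/wa4c.png

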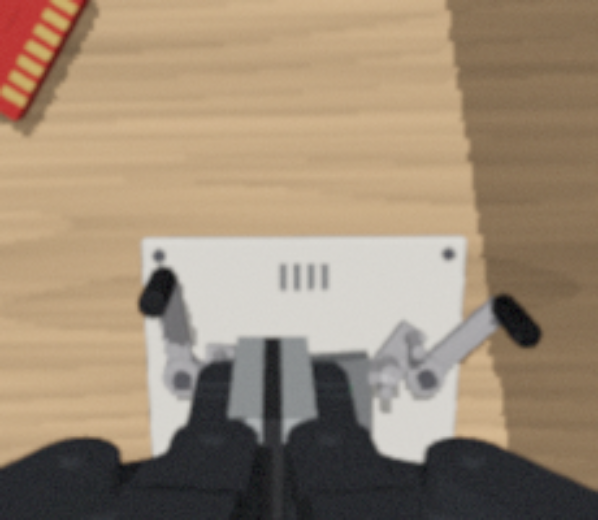

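Left knob is out at crop (517,320); the right knob is only part way, at crop (158,290), (489,95) mm. I'll push the right one out.

```bash
python3 -m jog '[[[-2.9,-2.2,2,0,0,0],[0,0,5,0,0,0],[0,0,5,0,0,0],[0,0,4.1,0,0,0],[0,0,0,0,0,0]]]' 0
python3 -m jog '[[[0,-0.8,0,0,0,0],[-0.2,-0.8,0,0,0,0],[-0.4,-0.8,0,0,0,0],[-0.4,-0.7,0,0,0,0],[0,0,0,0,0,0]]]'
python3 -m jog '[[[-0.1,-0.3,0,0,0,0],[0,0,0,0,0,0]]]'
```

```text
time_s: 7.92
tool_pos: [0.4814, 0.1186, -0.0192]
eef_rot: [0.006, 1.0, -0.0, -0.004]
force: [-0.2, -0.4, -0.1]
width: -0.0001
time_s: 8.55
tool_pos: [0.4953, 0.0872, -0.016]
eef_rot: [0.007, 1.0, 0.0, 0.001]
force: [0.0, 1.9, 3.8]
width: -0.0001
time_s: 8.8
tool_pos: [0.4954, 0.0864, -0.0161]
eef_rot: [0.007, 1.0, 0.002, 0.0]
force: [-1.6, 14.8, 5.3]
width: -0.0001
```

Both stops are reached (15 N), symmetric about y = 153. I'll lift, open, and look at the freed board.

```bash
python3 -m jog '[[[0.2,0.5,0,0,0,0],[0.5,0.5,-5,0,0,0],[2,2.8,-5.2,0,0,0],[2.5,2.8,-5.2,0,0,0],[0,0,-5.2,0,0,0]]]' 0
python3 -m jog '[[[0,0,0,0,0,0],[0,0,0,0,0,0],[0,0,0,0,0,0],[0,0,0,0,0,0]]]' 8.5
python3 - <<'E'
from h import *
to(450,152,190,-.6)
im,d,C=look("wa5"); 
P=cloud(C,d)*1000
s=((P[...,2]>43)&(P[...,2]<50)&(P[...,0]<515)).astype(np.uint8)
for b in blobs(s,25):
    print("knob?",np.argwhere(b).mean(0).round(),b.sum(),P[b].mean(0).round(1))
E
```

```text
time_s: 9.43
tool_pos: [0.4424, 0.151, 0.1895]
eef_rot: [0.005, 1.0, -0.0, -0.001]
force: [0.7, -0.2, -0.3]
width: -0.0002
time_s: 9.93
tool_pos: [0.4438, 0.1499, 0.1866]
eef_rot: [0.006, 1.0, -0.0, -0.001]
force: [1.3, 0.0, -0.1]
width: 0.0721
now [443.8 149.9 186.6] t 9.93 w 72.1 F [ 1.3  0.  -0.1] | turn [-0.  -0.2 -0.1] then shift cm [-0.61  0.22 -0.34]
green 441 193 1893 [471.  371.7  72.3  45.7  20.6] z 0.0401
green 257 269 1549 [5.661e+02 1.528e+02 6.980e+01 4.350e+01 3.000e-01] z 0.0322
green 27 277 1007 [ 581.2 -144.8   65.1   44.2    7.8] z 0.0322
knob? [220.  26.] 80 [ 492.  -117.7   46.2]
knob? [227. 184.] 88 [502.2  69.2  46.3]
knob? [227. 332.] 77 [504.1 238.4  46.2]
```

View pics/wa5.png

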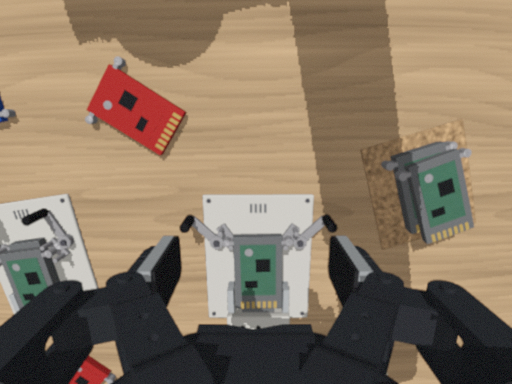

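Both knobs are out at (184,227) and (332,227), and the board (257,269) is drawn back to x ≈ 566. Now to grip it.

```bash
python3 -m jog '[[[-6.1,0.3,0,0,0,-0.2],[-6.1,0,0,0,0,0],[0,0,5,0,0,0],[0,0,5,0,0,0],[0,0,5,0,0,0]]]' 8.5
python3 -c "
from h import *
to(566,152.8,-30,-.6)"
```

```text
time_s: 10.6
tool_pos: [0.5666, 0.1518, 0.0358]
eef_rot: [0.005, 1.0, -0.0, -0.0]
force: [1.0, -0.1, 0.8]
width: 0.0852
now [566.6 151.8  35.8] t 10.6 w 85.2 F [ 1.  -0.1  0.8] | turn [-0.  -0.   0.1] then shift cm [0.06 0.1  6.58]
```

```bash
python3 -m jog '[[[0.05,0.1,3,0,0,0],[0,0,2,0,0,0],[0,0,1,0,0,0],[0,0,0.5,0,0,0],[0,0,0,0,0,0]]]' 8.5
python3 -m jog '[[[0,0,0,0,0,0],[0,0,0,0,0,0],[0,0,0,0,0,0],[0,0,0,0,0,0]]]' 5
python3 -m jog '[[[0,0,0,0,0,0],[0,0,-1,0,0,0],[0,0,-1,0,0,0],[0,0,-2,0,0,0],[0,0,-4,0,0,0]]]'
python3 - <<'E'
from h import *
to(440,-385,60,-13)
im,d,C=look("wa6",.1)
E
```

```text
time_s: 11.22
tool_pos: [0.5665, 0.153, -0.0268]
eef_rot: [0.004, 1.0, -0.0, 0.0]
force: [0.2, 0.3, 0.4]
width: 0.0849
time_s: 11.72
tool_pos: [0.5669, 0.153, -0.0258]
eef_rot: [0.004, 1.0, -0.0, 0.001]
force: [-1.7, -0.5, 4.6]
width: 0.0589
time_s: 12.35
tool_pos: [0.5646, 0.1528, 0.0529]
eef_rot: [0.004, 1.0, -0.0, -0.002]
force: [0.1, 0.5, -1.9]
width: 0.0582
now [564.6 152.8  52.9] t 12.35 w 58.2 F [ 0.1  0.5 -1.9] | turn [-0.1 -0.2 12.5] then shift cm [ 4.00e-02 -5.52e+01 -7.10e-01]
green 254 253 11307 [ 5.693e+02  1.533e+02  7.630e+01  4.790e+01 -1.000e-01] z 0.1108
```

View pics/wa6.png

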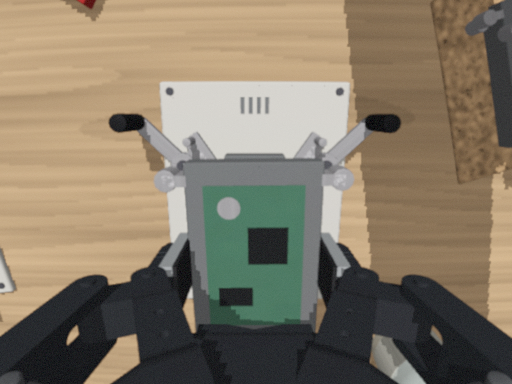

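The board is held (width 58 mm, top at z = 111 mm) and the empty bay shows below. Carrying it to the tray.

```bash
python3 -m jog '[[[0,0,0,0,0,6.3],[0,0,0,0,0,6.2],[0,-6.1,-0.5,0,0,0],[0,-6.1,0,0,0,0],[0,-6.1,0,0,0,0]]]'
python3 -m jog '[[[0,-6.1,0,0,0,0],[0,-6.1,0,0,0,0],[0,-6.1,0,0,0,0],[0,-6.1,0,0,0,0],[0,-6.1,0,0,0,0]]]'
python3 -m jog '[[[0,-6.1,0,0,0,0],[0,0,0,0,0,0]]]'
python3 - <<'E'
from h import *
to(440,-385,-41,-13)
im,d,C=look("wa7",.115)
im,d,C=grab("top");cv2.imwrite("pics/t7.png",im);P=cloud(C,d)*1000
b=[x for x in blobs(green(im),80)]
for x in b:
    v,u=np.argwhere(x).mean(0);print(int(u),int(v),np.median(P[x],0).round())
E
```

```text
time_s: 13.02
tool_pos: [0.525, -0.0268, 0.0588]
eef_rot: [0.113, 0.994, -0.0, 0.001]
force: [1.7, -0.1, -2.3]
width: 0.0582
time_s: 13.65
tool_pos: [0.456, -0.3246, 0.0588]
eef_rot: [0.113, 0.994, -0.0, 0.001]
force: [0.7, -0.4, -2.3]
width: 0.0587
time_s: 13.9
tool_pos: [0.4426, -0.3876, 0.0591]
eef_rot: [0.116, 0.993, -0.002, 0.001]
force: [-1.1, 0.5, -1.5]
width: 0.0584
now [ 442.6 -387.6   59.1] t 13.9 w 58.4 F [-1.1  0.5 -1.5] | turn [-0.2  0.2 -0.3] then shift cm [ 0.31  0.2  10.01]
green 254 253 11320 [ 442.4 -386.8   71.4   44.9  -12.9] z 0.1169
244 109 [772.  48.  94.]
314 183 [ 587. -145.   32.]
415 321 [360. -70. 859.]
122 223 [469. 367.  41.]
222 371 [309.  16. 743.]
198 375 [282.  45. 659.]
```

View pics/wa7.png

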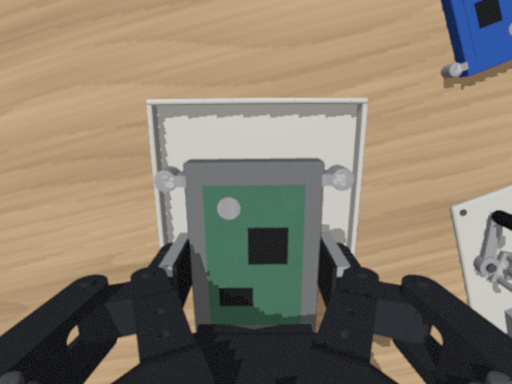

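The board is over the tray, aligned with it. Lowering and releasing.

```bash
python3 -m jog '[[[0.3,0.2,4,0,0,-0.3],[0,0,3,0,0,0],[0,0,1.8,0,0,0],[0,0,0.9,0,0,0],[0,0,0,0,0,0]]]'
python3 -m jog '[[[0,0,0,0,0,0],[0,0,0,0,0,0]]]'
python3 -m jog '[[[0,0,0,0,0,0],[0,0,0,0,0,0],[0,0,0,0,0,0],[0,0,-3,0,0,0],[0,0,-5,0,0,0]]]' 8.5
python3 - <<'E'
from h import *
to(455,330,190,20.4)
im,d,C=look("wa8",.016)
E
```

```text
time_s: 14.62
tool_pos: [0.4405, -0.3789, -0.039]
eef_rot: [0.11, 0.994, 0.0, -0.0]
force: [-0.8, 0.8, -1.5]
width: 0.0582
time_s: 14.88
tool_pos: [0.4407, -0.3799, -0.0381]
eef_rot: [0.111, 0.994, -0.001, 0.001]
force: [-0.0, 0.1, -1.7]
width: 0.0584
time_s: 15.5
tool_pos: [0.4389, -0.378, 0.0403]
eef_rot: [0.111, 0.994, 0.001, -0.002]
force: [0.9, -2.0, 0.4]
width: 0.085
now [ 438.9 -378.    40.3] t 15.5 w 85.0 F [ 0.9 -2.   0.4] | turn [  0.2  -0.2 -33.1] then shift cm [-26.19  65.8  -14.97]
green 252 207 4845 [ 439.5 -378.8   70.3   44.2  -12. ] z 0.016
```

Worn board A lies flat in the tray (z = 16 mm). On to the stack.

```bash
python3 -m jog '[[[0,0,-5,0,0,-10.6],[0,0,-5,0,0,-10.6],[0,0,-4,0,0,-10.6],[-2.2,5.5,0,0,0,-1.3],[-2.2,5.5,0,0,0,0]]]'
python3 -m jog '[[[-2.2,5.5,0,0,0,0],[-2.2,5.5,0,0,0,0],[-2.2,5.5,0,0,0,0],[-2.2,5.5,0,0,0,0],[-2.2,5.5,0,0,0,0]]]'
python3 -m jog '[[[-2.2,5.5,0,0,0,0],[-2.2,5.5,0,0,0,0],[-2.2,5.5,0,0,0,0],[-2.2,5.5,0,0,0,0],[0,0,0,0,0,0]]]'
python3 - <<'E'
from h import *
im,d,C=look("wn1",.040)
to(468,369,190,20.4)
im,d,C=grab("top")
for b in blobs(green(im),80): print("top",rect(C,b,.04))
E
```

```text
time_s: 16.18
tool_pos: [0.4449, -0.2603, 0.1817]
eef_rot: [-0.176, 0.984, -0.001, 0.001]
force: [1.0, 0.6, 0.5]
width: 0.0853
time_s: 16.8
tool_pos: [0.4516, 0.037, 0.1812]
eef_rot: [-0.177, 0.984, -0.0, 0.0]
force: [0.4, -0.5, -0.6]
width: 0.0847
time_s: 17.42
tool_pos: [0.4575, 0.276, 0.181]
eef_rot: [-0.179, 0.984, 0.001, 0.001]
force: [0.5, 0.3, 0.1]
width: 0.0849
green 325 211 1952 [468.3 366.2  69.2  44.2  20.4] z 0.04
now [457.1 273.6 180.7] t 17.48 w 84.7 F [-0.3 -0.1 -0.5] | turn [-0.  -0.   0.2] then shift cm [-4.35  8.56 -0.93]
top [805.3  49.5  71.   58.6  52.8]
top [387.7 582.3 643.6 186.2   9.2]
top [ 580.9 -143.9   69.4   43.9    7.3]
top [490.2 415.4  49.3  23.9  -7.2]
top [453.5 480.4 111.7  61.9  40. ]
top [450.1 360.   44.3  34.8 -69.4]
top [441.7 512.1  45.5  25.6  17.2]
top [ 436.9 -370.4   69.    42.8  -12. ]
top [350.1 484.1  67.1  31.7  55.6]
top [272.7 420.6  57.   20.8  29.5]
top [267.8 443.3  51.8  20.5  46.2]
top [213.9 479.2  51.5  26.8  72.5]
top [104.6  -0.7 136.4  35.8 -88.6]
top [ 88.4 471.4  39.9  27.9  58.2]
```

View pics/wn1.png

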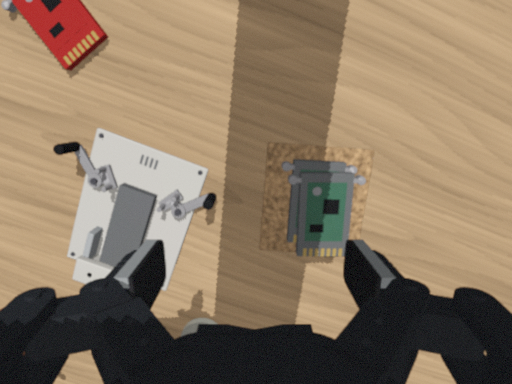

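The top fresh board is at (325,211), i.e. (468,366) mm, yaw 20.4°, with the lower board peeking out on its left. I'll take the top board, keeping the tips above its underside.

```bash
python3 -m jog '[[[-2.2,4.2,0,0,0,0],[-2.1,4.1,3,0,0,0],[0,0,5,0,0,0],[0,0,5,0,0,0],[0,0,0,0,0,0]]]'
python3 - <<'E'
from h import *
to(468.3,366.2,-17.5,20.4)
im,d,C=look("wn2",.040)
E
```

```text
time_s: 18.15
tool_pos: [0.4658, 0.3609, 0.0476]
eef_rot: [-0.176, 0.984, -0.002, -0.004]
force: [0.1, -0.6, 0.2]
width: 0.0852
now [465.8 360.9  47.6] t 18.15 w 85.2 F [ 0.1 -0.6  0.2] | turn [-0.1 -0.5 -0.1] then shift cm [-0.42  0.4   6.51]
green 260 220 5502 [468.5 366.5  70.1  44.2  20.2] z 0.04
```

```bash
python3 -m jog '[[[-0.4,0.4,0,0,0,0],[0,0,3,0,0,0],[0,0,2,0,0,0],[0,0,1.4,0,0,0],[0,0,0,0,0,0]]]'
python3 -c "
from h import *
to(468.4,366.4,-17.5,20.3)"
python3 -m jog '[[[0,0,0,0,0,0],[0,0,0,0,0,0],[0,0,0,0,0,0],[0,0,0,0,0,0],[0,0,0,0,0,0]]]' 5
python3 -c "
from h import *
to(468.4,366.4,-17.5,20.3)"
```

```text
time_s: 18.82
tool_pos: [0.4717, 0.3702, -0.0125]
eef_rot: [-0.177, 0.984, 0.0, 0.0]
force: [0.1, -0.1, 0.2]
width: 0.0847
now [471.7 370.2 -12.5] t 18.82 w 84.7 F [ 0.1 -0.1  0.2] | turn [0.  0.  0.1] then shift cm [ 0.44 -0.24  0.5 ]
time_s: 19.45
tool_pos: [0.4723, 0.3705, -0.0113]
eef_rot: [-0.177, 0.984, 0.0, 0.001]
force: [-0.2, -1.3, 8.0]
width: 0.058
now [472.3 370.5 -11.3] t 19.45 w 58.0 F [-0.2 -1.3  8. ] | turn [0.  0.1 0.1] then shift cm [ 0.5  -0.25  0.62]
```

The grip is 6 mm too high because the earlier reading was taken before the arm settled. I'll reopen, correct and regrip.

```bash
python3 -m jog '[[[0,0,0,0,0,0],[0,0,0,0,0,0],[0,0,0,0,0,0]]]' 8.5
python3 -m jog '[[[0.5,-0.25,0,0,0,0],[0,0,0.5,0,0,0],[0,0,0,0,0,0],[0,0,0,0,0,0]]]'
python3 - <<'E'
from h import *
im,d,C=look("wn3",.040)
to(468.4,366.4,-17.5,20.3)
E
```

```text
time_s: 19.82
tool_pos: [0.4712, 0.37, -0.013]
eef_rot: [-0.177, 0.984, -0.0, -0.0]
force: [-0.8, 0.7, -0.5]
width: 0.0849
time_s: 20.32
tool_pos: [0.4674, 0.3659, -0.0182]
eef_rot: [-0.177, 0.984, -0.0, -0.0]
force: [0.6, -0.2, -1.0]
width: 0.0855
green 260 256 10978 [467.5 369.2  70.3  44.2  20.6] z 0.0401
now [467.5 366.  -18.1] t 20.38 w 85.0 F [ 0.4  0.6 -0.5] | turn [-0.  -0.   0.1] then shift cm [-0.1   0.01 -0.06]
```

```bash
python3 -m jog '[[[-0.1,0.3,0,0,0,0],[0,0,0,0,0,0]]]'
python3 -m jog '[[[0,0,0,0,0,0],[0,0,0,0,0,0],[0,0,0,0,0,0],[0,0,0,0,0,0],[0,0,0,0,0,0]]]' 5
python3 -m jog '[[[0,0,-0.5,0,0,0],[0,0,-1.5,0,0,0],[0,0,-3,0,0,0],[0,0,-5,0,0,0],[0,0,0,0,0,0]]]'
python3 - <<'E'
from h import *
im,d,C=grab("wrist");cv2.imwrite("pics/wn4.png",im)
for b in blobs(green(im),600):
    P=cloud(C,d);z=np.median(P[b][:,2]);print(z,rect(C,b,z))
to(565.5,152.8,90,-.6)
E
```

```text
time_s: 20.62
tool_pos: [0.4675, 0.3695, -0.0179]
eef_rot: [-0.177, 0.984, 0.0, 0.0]
force: [0.2, 0.6, 0.4]
width: 0.0848
time_s: 21.25
tool_pos: [0.4682, 0.3672, -0.0166]
eef_rot: [-0.178, 0.984, -0.001, 0.0]
force: [0.0, -8.6, 13.0]
width: 0.0581
time_s: 21.88
tool_pos: [0.4704, 0.3714, 0.0867]
eef_rot: [-0.177, 0.984, 0.002, 0.004]
force: [0.1, 0.5, -1.4]
width: 0.0575
0.02796941820017873 [437.6 348.   43.5  21.5 -71.6]
0.14349312200615283 [470.3 371.8  70.9  44.1  20.4]
now [468.8 370.4  84.5] t 21.93 w 58.1 F [-0.1 -0.1 -1.2] | turn [ 0.1  0.3 21. ] then shift cm [ -9.89 -21.65  -0.55]
```

View pics/wn4.png

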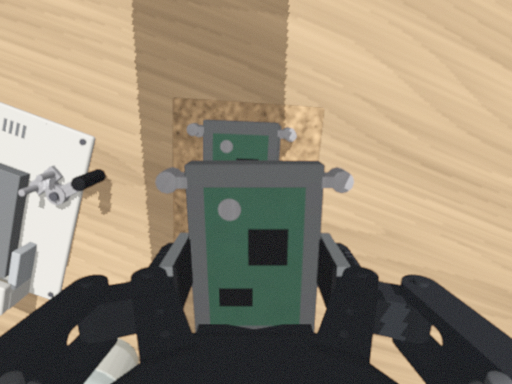

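The fresh board is held (58 mm) at the same spot in the jaws as the first, with board 2 left on the mat. Carrying it to bay A.

```bash
python3 -m jog '[[[0,0,0,0,0,10.5],[0,0,0,0,0,10.5],[-2.5,-5.4,0,0,0,0],[-2.5,-5.4,0,0,0,0],[-2.5,-5.4,0,0,0,0]]]'
python3 -m jog '[[[-2.5,-5.4,0,0,0,0],[0,0,0,0,0,0],[0,0,0,0,0,0]]]'
python3 - <<'E'
from h import *
to(566.5,153,-24,-.6)
im,d,C=grab("wrist");cv2.imwrite("pics/wp1.png",im)
P=cloud(C,d)
for b in blobs(green(im),600):
    z=np.median(P[b][:,2]);print(z,rect(C,b,z))
P*=1000
s=((P[...,2]>43)&(P[...,2]<50)&(P[...,0]<520)).astype(np.uint8)
for b in blobs(s,25): print("knob?",np.argwhere(b).mean(0).round(),P[b].mean(0).round(1))
hsv=cv2.cvtColor(im,cv2.COLOR_BGR2HSV); w=cv2.inRange(hsv,(0,0,150),(180,40,255))&((abs(P[...,2]-6)<3)*255).astype(np.uint8)
for b in blobs(w,1000): print("plate",rect(C,b,.006))
E
```

```text
time_s: 22.55
tool_pos: [0.5399, 0.2048, 0.0807]
eef_rot: [0.005, 1.0, -0.0, -0.001]
force: [1.5, -0.2, -0.8]
width: 0.0583
time_s: 22.92
tool_pos: [0.5638, 0.152, 0.0809]
eef_rot: [0.006, 1.0, 0.0, -0.001]
force: [0.7, 0.3, -1.4]
width: 0.0584
now [563.8 152.   80.9] t 22.93 w 58.4 F [ 0.7  0.3 -1.4] | turn [ 0.  -0.2 -0.1] then shift cm [-0.27  0.11 10.49]
0.028046514517326815 [465.2 339.4  71.2  20.7   9.5]
0.13778971732723436 [564.1 152.6  70.4  44.1  -0.7]
knob? [123. 136.] [503.   69.5  46.2]
knob? [123. 374.] [504.9 238.4  46.2]
plate [505.6 153.7 138.8  59.9  89.3]
plate [600.9 -86.6  99.6  31.5   7.3]
```

```bash
python3 -m jog '[[[-0.3,0.1,3,0,0,0],[0,0,3,0,0,0],[0,0,2,0,0,0],[0,0,0,0,0,0],[0,0,0,0,0,0]]]'
python3 - <<'E'
from h import *
to(566.8,152.8,-24.5,-.6)
E
```

```text
time_s: 23.6
tool_pos: [0.568, 0.154, 0.0025]
eef_rot: [0.005, 1.0, 0.0, 0.0]
force: [0.7, -0.4, -0.8]
width: 0.0582
now [568.  154.    2.5] t 23.6 w 58.2 F [ 0.7 -0.4 -0.8] | turn [0.  0.  0.1] then shift cm [ 0.12 -0.12  2.7 ]
```

```bash
python3 -m jog '[[[0.1,-0.1,0,0,0,0],[0,0,1.2,0,0,0],[0,0,1.2,0,0,0],[0,0,0.2,0,0,0],[0,0,0,0,0,0]]]'
python3 - <<'E'
from h import *
to(566.8,152.8,-25.5,-.6)
im,d,C=look("wp2",.033)
E
```

```text
time_s: 24.22
tool_pos: [0.5686, 0.1522, -0.0233]
eef_rot: [0.005, 1.0, 0.0, 0.002]
force: [-1.1, 0.2, 7.1]
width: 0.0583
now [568.6 152.2 -23.3] t 24.23 w 58.3 F [-1.1  0.2  7.1] | turn [ 0.   0.2 -0. ] then shift cm [0.18 0.06 0.22]
green 254 253 11099 [568.3 152.6  69.7  45.2  -1. ] z 0.0348
```

```bash
python3 -c "
import cv2
im=cv2.imread('pics/wp2.png');cv2.imwrite('pics/wp2c.png',cv2.resize(im[60:330,70:440],None,fx=2,fy=2))"
```

```text
(no output)
```

View pics/wp2c.png

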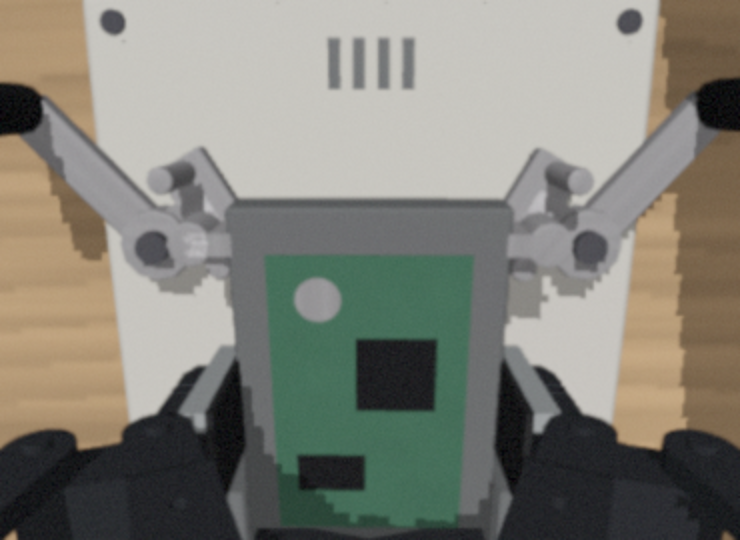

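The ears are sitting on the front posts: ear row 245, posts at rows 180 and about 268. The board must go about 5 mm back towards the robot. I'll lift, shift and lower.

```bash
python3 -m jog '[[[0,0,-0.8,0,0,0],[0.45,0.05,0,0,0,0],[0,0,0,0,0,0],[0,0,0.6,0,0,0],[0,0,0,0,0,0]]]'
python3 -m jog '[[[0,0,0.2,0,0,0],[0,0,0.1,0,0,0],[0,0,0,0,0,0]]]'
python3 - <<'E'
from h import *
to(563.5,152.8,-25.5,-.6)
im,d,C=look("wp3",.033)
E
```

```text
time_s: 24.9
tool_pos: [0.5624, 0.1526, -0.0222]
eef_rot: [0.005, 1.0, -0.0, -0.0]
force: [-0.8, -0.0, 5.0]
width: 0.0583
time_s: 25.28
tool_pos: [0.562, 0.1527, -0.0243]
eef_rot: [0.005, 1.0, -0.0, -0.0]
force: [-5.1, 0.2, 12.1]
width: 0.0583
now [562.  152.7 -24.3] t 25.27 w 58.3 F [-5.1  0.2 12.1] | turn [-0. -0. -0.] then shift cm [-0.15  0.01  0.12]
green 254 254 11197 [561.7 153.3  69.7  44.7  -0.6] z 0.0338
```

```bash
python3 -m jog '[[[0,0,-0.8,0,0,0],[-0.25,0,0,0,0,0],[0,0,0,0,0,0],[0,0,0.5,0,0,0],[0,0,0,0,0,0]]]'
python3 -m jog '[[[0,0,0.2,0,0,0],[0,0,0,0,0,0]]]'
python3 - <<'E'
from h import *
to(564.5,152.8,-25.5,-.6)
im,d,C=look("wp4",.033);cv2.imwrite('pics/wp4c.png',cv2.resize(im[100:230,120:390],None,fx=2.9,fy=2.9,interpolation=cv2.INTER_CUBIC))
E
```

```text
time_s: 25.95
tool_pos: [0.565, 0.1525, -0.0225]
eef_rot: [0.005, 1.0, -0.0, -0.0]
force: [0.5, -0.1, 0.1]
width: 0.0582
time_s: 26.2
tool_pos: [0.565, 0.1525, -0.0236]
eef_rot: [0.005, 1.0, -0.0, -0.0]
force: [-3.1, -0.3, 6.9]
width: 0.0583
now [565.  152.5 -23.6] t 26.2 w 58.3 F [-3.1 -0.3  6.9] | turn [-0. -0. -0.] then shift cm [0.05 0.03 0.19]
green 254 254 11114 [564.7 153.   69.6  45.   -0.7] z 0.0345
```

View pics/wp4c.png

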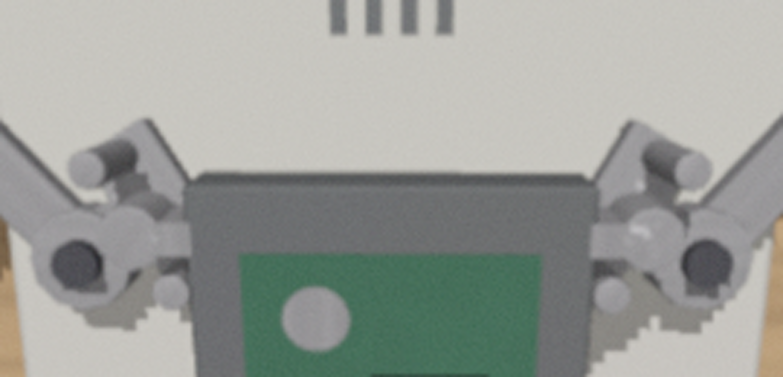

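Run:
```python
from h import *
C=None
for n in ("wa6","wp2","wp3","wp4"):
    im=cv2.imread(f"pics/{n}.png");d=np.load(f"pics/{n}d.npy");C=tuple(np.load(f"pics/{n}c.npy",allow_pickle=True))
    P=cloud(C,d)*1000
    b=max(blobs(green(im),600),key=lambda x:x.sum());b=cv2.erode(b.astype(np.uint8),np.ones((7,7)))>0
    q=P[b];A=np.c_[q[:,:2]-q[:,:2].mean(0),np.ones(len(q))];s,*_=np.linalg.lstsq(A,q[:,2],rcond=None)
    print(n,"slope x,y deg",np.degrees(s[:2]).round(2),"z",s[2].round(2))
    if n=="wp4":
        for lab,(u,v) in dict(edge=(254,166),earL=(165,182),earR=(346,183),postRL=(150,157),postRR=(358,157),postFL=(179,201),postFR=(331,201)).items(): print(lab,np.median(P[v-1:v+2,u-1:u+2].reshape(-1,3),0).round(1))
```

```text
wa6 slope x,y deg [-4.56  0.09] z 111.28
wp2 slope x,y deg [-5.73  1.04] z 35.13
wp3 slope x,y deg [-5.33  0.82] z 34.25
wp4 slope x,y deg [-6.88  0.92] z 35.06
edge [520.5 153.5  35.9]
earL [526.9 115.9  35.1]
earR [527.8 191.8  36.6]
postRL [516.8 109.3  31.9]
postRR [517.6 197.6  31.8]
postFL [536.4 120.1  31.5]
postFR [536.9 187.1  31.7]
```

The ears (x = 527) lie midway between the posts (517 and 537), and the board is about 2 mm above the bed with roughly a degree of tilt. Safe to release here.

```bash
python3 -m jog '[[[0,0,0,0,0,0],[0,0,0,0,0,0],[0,0,0,0,0,0],[0,0,0,0,0,0],[0,0,-2,0,0,0]]]' 8.5
python3 -m jog '[[[0,0,-5,0,0,0],[0,0,-5,0,0,0],[4,0,-5,0,0,0],[5,0,-5,0,0,0],[0,0,0,0,0,0]]]' 8.5
python3 - <<'E'
from h import *
im,d,C=look("wp5",.032);P=cloud(C,d)*1000
b=[x for x in blobs(green(im),600) if abs(P[x][:,1].mean()-153)<20][0]
v,u=np.argwhere(b).mean(0).astype(int)
for dv in (-18,0,14): print(P[v+dv,u-12:u+13].mean(0).round(1))
to(503,250,-15,-.6)
E
```

```text
time_s: 26.88
tool_pos: [0.5634, 0.1522, -0.0052]
eef_rot: [0.005, 1.0, -0.0, -0.002]
force: [-0.2, -0.5, -0.2]
width: 0.0851
time_s: 27.5
tool_pos: [0.4811, 0.1539, 0.1923]
eef_rot: [0.005, 1.0, 0.0, 0.002]
force: [0.4, 0.6, 0.4]
width: 0.0851
green 425 152 1906 [460.6 352.7  69.7  44.   17.8] z 0.0281
green 253 237 1639 [564.4 153.   69.3  44.   -1. ] z 0.032
green 23 253 1396 [ 583.9 -144.6   70.4   44.6    7.6] z 0.0322
[538.7 152.5  32.2]
[562.2 152.2  32.1]
[580.9 152.   32.2]
now [482.  153.7 190.6] t 27.55 w 85.2 F [ 0.6  0.5 -0.2] | turn [0.  0.2 0. ] then shift cm [-2.    9.65 20.56]
```

The fresh board is seated flat in bay A (top at 32.1 mm, x about -9 of the bay). Swinging its left lever in with shut fingers.

```bash
python3 -m jog '[[[-1,5.2,0,0,0,0],[-0.9,5.2,0,0,0,0],[0,0,6,0,0,0],[0,0,6,0,0,0],[0,0,4,0,0,0]]]' 0
python3 -m jog '[[[0,0,3,0,0,0],[0,0,1.4,0,0,0],[0,0,0,0,0,0]]]' 0
python3 -m jog '[[[0.1,-0.8,0,0,0,0],[0.2,-0.8,0,0,0,0],[0.3,-0.8,0,0,0,0],[0.3,-0.8,0,0,0,0],[0,0,0,0,0,0]]]'
```

```text
time_s: 28.18
tool_pos: [0.5004, 0.2566, 0.0243]
eef_rot: [0.005, 1.0, -0.001, -0.002]
force: [0.3, -0.1, 0.2]
width: 0.0002
time_s: 28.55
tool_pos: [0.5013, 0.2568, -0.0166]
eef_rot: [0.005, 1.0, -0.001, -0.001]
force: [0.1, -0.5, 0.2]
width: 0.0
time_s: 29.18
tool_pos: [0.4936, 0.2246, -0.0143]
eef_rot: [0.005, 1.0, -0.0, 0.001]
force: [0.8, 1.2, 0.5]
width: -0.0003
```

```bash
python3 -m jog '[[[0.2,-0.7,0,0,0,0],[0,-0.7,0,0,0,0],[-0.1,-0.4,0,0,0,0],[0,0,0,0,0,0]]]' 0
python3 -m jog '[[[-0.1,-0.3,0,0,0,0],[0,-0.2,0,0,0,0],[0,0,0,0,0,0]]]' 0
python3 -m jog '[[[0,-0.2,0,0,0,0],[0,0,0,0,0,0]]]' 0
```

```text
time_s: 29.68
tool_pos: [0.494, 0.2082, -0.0144]
eef_rot: [0.005, 1.0, 0.001, 0.002]
force: [3.1, 5.6, -0.9]
width: -0.0
time_s: 30.05
tool_pos: [0.4943, 0.2073, -0.0144]
eef_rot: [0.007, 1.0, 0.004, 0.002]
force: [-0.7, 26.1, -2.4]
width: 0.0
time_s: 30.3
tool_pos: [0.4944, 0.2069, -0.0143]
eef_rot: [0.007, 1.0, 0.005, 0.002]
force: [-2.9, 33.2, -2.7]
width: 0.0002
```

The left lever is at its inner stop (33 N at y = 207, as expected). Now the right one from outside.

```bash
python3 -m jog '[[[0,0.6,0,0,0,0],[0,0,-5,0,0,0],[-0.3,-5.6,0,0,0,0],[0,-5.6,0,0,0,0],[0,-5.6,0,0,0,0]]]' 0
python3 -m jog '[[[0,0,0,0,0,0],[0,0,2.5,0,0,0],[0,0,2.5,0,0,0],[0,0,0,0,0,0]]]' 0
python3 -m jog '[[[0.1,0.8,0,0,0,0],[0.2,0.8,0,0,0,0],[0.2,0.8,0,0,0,0],[0.1,0.8,0,0,0,0],[0,0,0,0,0,0]]]'
```

```text
time_s: 30.92
tool_pos: [0.4936, 0.0362, 0.0353]
eef_rot: [0.005, 1.0, -0.001, 0.0]
force: [1.0, -0.1, 0.5]
width: -0.0003
time_s: 31.42
tool_pos: [0.4917, 0.0388, -0.0163]
eef_rot: [0.005, 1.0, -0.0, -0.002]
force: [0.5, -0.7, 0.3]
width: -0.0001
time_s: 32.05
tool_pos: [0.4879, 0.071, -0.0148]
eef_rot: [0.005, 1.0, -0.0, 0.0]
force: [0.4, -0.3, -0.1]
width: 0.0
```

```bash
python3 -m jog '[[[0,0.8,0,0,0,0],[-0.1,0.8,0,0,0,0],[-0.1,0.5,0,0,0,0],[0,0.3,0,0,0,0],[0,0,0,0,0,0]]]' 0
python3 -m jog '[[[-0.2,0.3,0,0,0,0],[0,0.2,0,0,0,0],[0,0,0,0,0,0]]]' 0
python3 -m jog '[[[0,0.2,0,0,0,0],[0,0,0,0,0,0]]]' 0
```

```text
time_s: 32.67
tool_pos: [0.4905, 0.0946, -0.015]
eef_rot: [0.005, 1.0, 0.0, 0.0]
force: [-0.6, 0.6, -0.7]
width: 0.0001
time_s: 33.05
tool_pos: [0.4925, 0.0986, -0.015]
eef_rot: [0.005, 1.0, -0.001, 0.0]
force: [0.5, -5.7, -0.1]
width: 0.0001
time_s: 33.3
tool_pos: [0.4925, 0.099, -0.015]
eef_rot: [0.004, 1.0, -0.002, 0.0]
force: [1.1, -14.8, -0.7]
width: -0.0002
```

Right lever is at its stop too. Up and over to dock B, checking A on the way.

```bash
python3 -m jog '[[[0,-0.5,0,0,0,0],[0.5,0,-5,0,0,0],[1,0,-5,0,0,0],[1.5,0,-5,0,0,0],[0,-1,-5,0,0,-8]]]' 0
python3 -m jog '[[[0,-5,0,0,0,0],[0,0,0,0,0,0],[0,0,0,0,0,0]]]' 0
python3 - <<'E'
from h import *
im,d,C=look("wb1",.032);P=cloud(C,d)*1000
s=((P[...,2]>43)&(P[...,2]<50)&(P[...,0]<520)).astype(np.uint8)
for b in blobs(s,25): print("knob?",np.argwhere(b).mean(0).round(),P[b].mean(0).round(1))
im,d,C=grab("top")
for b in blobs(green(im),80): print("top",rect(C,b,.032))
to(495,-155.5,-15,7.5)
E
```

```text
time_s: 33.92
tool_pos: [0.4605, 0.0872, 0.1865]
eef_rot: [-0.066, 0.998, 0.0, -0.0]
force: [2.0, -0.3, -0.2]
width: -0.0001
time_s: 34.3
tool_pos: [0.4681, 0.0373, 0.1847]
eef_rot: [-0.064, 0.998, 0.0, -0.0]
force: [0.1, 0.2, -0.4]
width: -0.0002
green 503 202 785 [463.9 339.9  69.9  20.9  19.9] z 0.0281
green 95 247 1600 [ 584.  -144.5   69.8   44.4    7.6] z 0.0321
green 337 257 711 [562.1 152.9  44.5  36.4  88.9] z 0.0321
knob? [181.  46.] [ 502.7 -192.3   46.2]
knob? [180. 111.] [ 492.4 -118.5   46.2]
knob? [207. 323.] [492.9 118.4  46.2]
knob? [215. 383.] [493.9 188.6  46.2]
top [796.6  47.7  53.1  43.3  51.5]
top [393.6 166.  626.5 463.9   1.1]
top [ 582.4 -145.1   70.4   44.1    7.3]
top [458.8 353.3  70.5  44.3  17.7]
top [ 437.3 -373.4   69.6   43.1  -12. ]
top [385.3 233.8  46.4  23.1  -4.6]
top [180.5 267.6  39.7  24.  -63.1]
now [467.9  37.9 184.4] t 34.4 w 0.2 F [0.7 0.1 0.8] | turn [ 0.  -0.1 -0.1] then shift cm [ -0.16 -19.52  19.94]
```

Dock A's knobs are both in (492.9,118.4 and 493.9,188.6; 70 mm apart). Next I descend between B's knobs and push outward.

```bash
python3 -m jog '[[[-0.3,-4.9,0,0,0,0],[0,-4.9,0,0,0,0],[0,-4.9,0,0,0,0],[0,-4.8,0,0,0,0],[0,0,5,0,0,0]]]' 0
python3 -m jog '[[[0,0,5,0,0,0],[0,0,5,0,0,0],[0,0,0,0,0,0],[0,0,0,0,0,0]]]' 0
python3 -c "
from h import *
to(497,-155.5,-15,7.5)"
```

```text
time_s: 35.02
tool_pos: [0.5016, -0.1601, 0.1373]
eef_rot: [-0.063, 0.998, -0.003, 0.004]
force: [-0.2, -0.0, -0.7]
width: 0.0003
time_s: 35.52
tool_pos: [0.4975, -0.1557, 0.036]
eef_rot: [-0.065, 0.998, -0.0, 0.0]
force: [0.1, -0.2, 0.8]
width: 0.0001
now [ 497.5 -155.7   36. ] t 35.52 w 0.1 F [ 0.1 -0.2  0.8] | turn [-0.   0.  -0.1] then shift cm [0.05 0.03 5.1 ]
```

```bash
python3 -m jog '[[[0.1,0,2.5,0,0,0],[0,0,2.5,0,0,0],[0,0,0,0,0,0],[0,1,0,0,0,0],[0,1,0,0,0,0]]]' 0
python3 -m jog '[[[0,1,0,0,0,0],[-0.1,0.9,0,0,0,0],[-0.2,0.9,0,0,0,0],[-0.3,0.9,0,0,0,0],[0,0,0,0,0,0]]]' 0
python3 -m jog '[[[-0.3,0.6,0,0,0,0],[0,0.3,0,0,0,0],[0,0,0,0,0,0]]]' 0
python3 -c "
from h import *
to(497,-155.5,-15,7.5)"
```

```text
time_s: 36.15
tool_pos: [0.494, -0.1361, -0.0135]
eef_rot: [-0.065, 0.998, -0.001, 0.001]
force: [-1.7, -1.5, 0.2]
width: 0.0
time_s: 36.78
tool_pos: [0.4947, -0.0979, -0.015]
eef_rot: [-0.065, 0.998, 0.0, 0.0]
force: [0.2, 0.2, -0.2]
width: 0.0
time_s: 37.15
tool_pos: [0.4982, -0.091, -0.0148]
eef_rot: [-0.065, 0.998, -0.001, 0.002]
force: [1.3, -7.1, -2.9]
width: 0.0002
now [498.2 -91.  -14.8] t 37.15 w 0.2 F [ 1.3 -7.1 -2.9] | turn [-0.2  0.2 -0.1] then shift cm [ 0.96 -6.38  0.02]
```

```bash
python3 -m jog '[[[0,0.3,0,0,0,0],[0,0,0,0,0,0]]]' 0
python3 -m jog '[[[0.3,-0.6,0,0,0,0],[0.7,0,-5,0,0,0],[0.5,-5,0,0,0,0],[0,-4.7,0,0,0,0],[0,0,0,0,0,0]]]' 0
python3 - <<'E'
from h import *
im,d,C=look("wb2",.032);P=cloud(C,d)*1000
s=((P[...,2]>43)&(P[...,2]<50)&(P[...,0]<525)).astype(np.uint8)
for b in blobs(s,25): print("knob?",np.argwhere(b).mean(0).round(),P[b].mean(0).round(1))
to(497,-155.5,-15,7.5)
E
```

```text
time_s: 37.4
tool_pos: [0.4985, -0.0903, -0.0148]
eef_rot: [-0.065, 0.998, -0.003, 0.002]
force: [0.9, -17.3, -6.8]
width: 0.0002
time_s: 38.02
tool_pos: [0.4954, -0.1935, 0.0354]
eef_rot: [-0.063, 0.998, -0.001, 0.001]
force: [-1.4, 0.5, -0.0]
width: 0.0001
green 10 95 1956 [ 441.3 -349.1   66.    17.2   -3.9] z 0.0161
knob? [232. 217.] [ 502.3 -215.2   46.2]
knob? [249. 443.] [496.5 -72.4  46. ]
now [ 494.1 -191.4   34.9] t 38.08 w -0.1 F [-0.8  0.8  0.7] | turn [ 0.   0.  -0.3] then shift cm [-0.76  3.52  4.99]
```

```bash
python3 -m jog '[[[0,0.1,2.5,0,0,0],[0,0,2.5,0,0,0],[0,0,0,0,0,0],[-0.3,-0.8,0,0,0,0],[-0.4,-0.8,0,0,0,0]]]' 0
python3 -m jog '[[[-0.4,-0.7,0,0,0,0],[-0.4,-0.5,0,0,0,0],[0,-0.3,0,0,0,0],[0,0,0,0,0,0]]]' 0
python3 -c "
from h import *
to(497,-155.5,-15,7.5)"
```

```text
time_s: 38.7
tool_pos: [0.5036, -0.2049, -0.0141]
eef_rot: [-0.065, 0.998, -0.0, 0.0]
force: [-1.0, 0.9, -0.0]
width: 0.0002
time_s: 39.2
tool_pos: [0.5131, -0.2188, -0.0149]
eef_rot: [-0.064, 0.998, -0.0, 0.0]
force: [-0.0, -0.2, -0.2]
width: 0.0003
now [ 513.1 -218.8  -14.9] t 39.2 w 0.3 F [-0.  -0.2 -0.2] | turn [-0.   0.  -0.1] then shift cm [0.77 6.49 0.01]
```

```bash
python3 -m jog '[[[0,-0.3,0,0,0,0],[0,-0.3,0,0,0,0],[0,0,0,0,0,0]]]' 0
python3 -c "
from h import *
to(497,-155.5,-15,7.5)"
```

```text
time_s: 39.58
tool_pos: [0.5134, -0.2219, -0.0152]
eef_rot: [-0.064, 0.998, 0.002, -0.0]
force: [3.8, 10.6, 1.3]
width: -0.0
now [ 513.4 -221.9  -15.2] t 39.58 w -0.0 F [ 3.8 10.6  1.3] | turn [ 0.2  0.  -0.2] then shift cm [ 0.76  6.79 -0.02]
```

Both B levers are at their stops. Lift, open, look.

```bash
python3 -m jog '[[[0.2,0.6,0,0,0,0],[0.8,0,-5,0,0,0],[2,3,-5.2,0,0,0],[3,3,-5.2,0,0,0],[0,0,-5.2,0,0,0]]]' 8.5
python3 -m jog '[[[0,0,0,0,0,0],[0,0,0,0,0,0],[0,0,0,0,0,0]]]' 8.5
python3 - <<'E'
from h import *
im,d,C=look("wb3",.032);P=cloud(C,d)*1000
s=((P[...,2]>43)&(P[...,2]<50)&(P[...,0]<525)).astype(np.uint8)
for b in blobs(s,25): print("knob?",np.argwhere(b).mean(0).round(),P[b].mean(0).round(1))
to(570,-146,100,7.5)
E
```

```text
time_s: 40.2
tool_pos: [0.4441, -0.1664, 0.1874]
eef_rot: [-0.065, 0.998, 0.001, -0.002]
force: [1.3, 0.3, -0.3]
width: 0.085
time_s: 40.58
tool_pos: [0.4471, -0.1684, 0.1852]
eef_rot: [-0.064, 0.998, 0.001, -0.001]
force: [-0.4, -0.9, -0.0]
width: 0.0847
green 77 142 1897 [ 436.8 -369.7   67.2   42.4  -12.3] z 0.0161
green 257 272 1580 [ 570.1 -147.7   70.4   43.6    8.5] z 0.0322
knob? [230. 184.] [ 518.9 -239.6   46.2]
knob? [229. 332.] [496.5 -71.8  46.2]
knob? [245. 485.] [493.6 116.6  46.3]
now [ 447.1 -168.4  185.2] t 40.62 w 85.1 F [ 0.5 -0.1 -0.7] | turn [ 0.1 -0.2 -0.1] then shift cm [-12.47   0.61   8.52]
```

```bash
python3 -m jog '[[[-6.2,0.4,0,0,0,0],[-6.2,0,0,0,0,0],[0,0,5,0,0,0],[0,0,5,0,0,0],[0,0,5,0,0,0]]]' 8.5
python3 -m jog '[[[0,0,3,0,0,0],[0,0,0,0,0,0],[0,0,0,0,0,0]]]'
python3 -c "
from h import *
to(570.1,-147.7,-26.5,7.6)"
```

```text
time_s: 41.25
tool_pos: [0.5699, -0.1485, 0.0338]
eef_rot: [-0.065, 0.998, 0.0, -0.001]
force: [0.8, -0.3, -0.8]
width: 0.0851
time_s: 41.62
tool_pos: [0.571, -0.1491, 0.0071]
eef_rot: [-0.064, 0.998, -0.0, -0.0]
force: [1.1, -0.7, 0.9]
width: 0.0852
now [ 571.  -149.1    7.1] t 41.62 w 85.2 F [ 1.1 -0.7  0.9] | turn [-0.  -0.  -0.2] then shift cm [0.07 0.15 3.36]
```

```bash
python3 -m jog '[[[0.05,0.15,1.5,0,0,-0.2],[0,0,1.2,0,0,0],[0,0,0.6,0,0,0],[0,0,0,0,0,0],[0,0,0,0,0,0]]]' 8.5
python3 -m jog '[[[0,0,0,0,0,0],[0,0,0,0,0,0],[0,0,0,0,0,0],[0,0,0,0,0,0]]]' 5
python3 -c "
from h import *
to(570.1,-147.7,-26.5,7.6)"
python3 -m jog '[[[0,0,0,0,0,0],[0,0,-1,0,0,0],[0,0,-2,0,0,0],[0,0,-4,0,0,0],[0,0,-3,0,0,0]]]'
python3 - <<'E'
from h import *
to(440,-379,70,-12)
im,d,C=grab("wrist");cv2.imwrite("pics/wb4.png",im);P=cloud(C,d)
for b in blobs(green(im),600):
    z=np.median(P[b][:,2]);print(z,rect(C,b,z))
E
```

```text
time_s: 42.25
tool_pos: [0.5701, -0.1475, -0.026]
eef_rot: [-0.066, 0.998, -0.0, 0.0]
force: [0.6, 0.1, -0.1]
width: 0.0848
time_s: 42.75
tool_pos: [0.5703, -0.1475, -0.0254]
eef_rot: [-0.066, 0.998, -0.0, 0.0]
force: [-0.9, 0.1, 4.7]
width: 0.0584
now [ 570.3 -147.5  -25.4] t 42.75 w 58.4 F [-0.9  0.1  4.7] | turn [-0.  0.  0.] then shift cm [ 0.02 -0.01  0.11]
time_s: 43.38
tool_pos: [0.5703, -0.1475, 0.0757]
eef_rot: [-0.066, 0.998, -0.0, 0.0]
force: [-0.4, -0.3, -1.5]
width: 0.0581
now [ 570.3 -147.5   75.7] t 43.38 w 58.1 F [-0.4 -0.3 -1.5] | turn [-0.   0.1 19.6] then shift cm [  7.93 -25.35   0.57]
0.13312454021672598 [ 569.9 -146.9   70.6   44.1    7.8]
```

```bash
python3 -m jog '[[[0,0,0,0,0,9.8],[0,0,0,0,0,9.8],[1.6,-5.1,0,0,0,0],[1.6,-5.1,0,0,0,0],[1.6,-5.1,0,0,0,0]]]'
python3 -m jog '[[[1.6,-5.1,0,0,0,0],[1.5,-4.9,0,0,0,0],[0,0,0,0,0,0],[0,0,0,0,0,0]]]'
python3 - <<'E'
from h import *
to(440,-379,-27.5,-12)
im,d,C=look("wb5",.13)
E
```

```text
time_s: 44.05
tool_pos: [0.4904, -0.2882, 0.074]
eef_rot: [0.104, 0.995, -0.0, 0.0]
force: [0.4, 0.4, -0.2]
width: 0.0584
time_s: 44.55
tool_pos: [0.4398, -0.3779, 0.0738]
eef_rot: [0.105, 0.994, 0.0, -0.0]
force: [1.0, -0.0, -1.6]
width: 0.0585
now [ 439.8 -377.9   73.8] t 44.55 w 58.5 F [ 1.  -0.  -1.6] | turn [ 0.  -0.  -0.1] then shift cm [-0.04 -0.1  10.13]
green 254 254 11185 [ 440.1 -377.4   71.2   44.6  -11.9] z 0.1312
```

```bash
python3 -m jog '[[[0,-0.1,4,0,0,0],[0,0,3,0,0,0],[0,0,2,0,0,0],[0,0,1,0,0,0],[0,0,0,0,0,0]]]'
python3 -m jog '[[[0,0,0,0,0,0],[0,0,0,0,0,0]]]'
python3 -m jog '[[[0,0,0,0,0,0],[0,0,0,0,0,0],[0,0,0,0,0,0],[0,0,-3,0,0,0],[0,0,-5,0,0,0]]]' 8.5
python3 - <<'E'
from h import *
im,d,C=look("wb6",.028)
im,d,C=grab("top")
for b in blobs(green(im),80): print("top",rect(C,b,.028))
to(450,270,190,17.8)
E
```

```text
time_s: 45.22
tool_pos: [0.44, -0.3783, -0.0265]
eef_rot: [0.104, 0.995, 0.0, -0.0]
force: [0.3, -0.1, -1.5]
width: 0.0585
time_s: 45.48
tool_pos: [0.4405, -0.3799, -0.0252]
eef_rot: [0.104, 0.995, -0.001, 0.001]
force: [-0.0, 0.5, -1.6]
width: 0.0583
time_s: 46.1
tool_pos: [0.4385, -0.3781, 0.053]
eef_rot: [0.105, 0.995, 0.001, -0.002]
force: [1.0, -0.7, 0.9]
width: 0.0848
green 252 208 4823 [ 439.8 -379.1   70.    44.2  -11.7] z 0.028
top [798.3  48.   53.3  43.5  51.5]
top [578.5 152.9  70.4  44.1  -0.8]
top [ 335.1 -333.2  684.4  485.3  -88.2]
top [459.3 355.   70.3  44.3  17.7]
top [ 463.8 -545.5   62.5   40.1  -57.3]
top [113.   31.7  61.6  44.4   1.4]
top [107.8  72.3  35.8  31.7 -72.5]
top [ 91.2 132.6  30.   22.6 -88.7]
top [ 93.8 -27.9  34.6  20.3 -88.6]
now [ 442.7 -382.5   58.7] t 46.2 w 85.1 F [-0.1 -1.   0.5] | turn [ -0.4   0.3 -29.8] then shift cm [-20.64  61.91 -13.13]
```

Worn board B lies flat on A (z = 28 mm). Dock A's board reads home (top camera 578.5, against 579.1 for the original). Now the second fresh board.

```bash
python3 -m jog '[[[0,0,-5,0,0,-10.2],[0,0,-5,0,0,-10.2],[0,0,-3,0,0,-9.4],[-2.1,5.6,0,0,0,0],[-2.1,5.6,0,0,0,0]]]'
python3 -m jog '[[[-2.1,5.6,0,0,0,0],[-2.1,5.6,0,0,0,0],[-2.1,5.6,0,0,0,0],[-2.1,5.6,0,0,0,0],[-2.1,5.6,0,0,0,0]]]'
python3 -m jog '[[[-2.1,5.6,0,0,0,0],[-2.1,5.6,0,0,0,0],[-2.1,5.6,0,0,0,0],[-2.1,5.6,0,0,0,0],[0,0,0,0,0,0]]]'
python3 -m jog '[[[0,0,0,0,0,0]]]'
python3 - <<'E'
from h import *
im,d,C=look("wn5",.028)
to(460,354,50,17.8)
E
```

```text
time_s: 46.82
tool_pos: [0.4456, -0.2591, 0.1838]
eef_rot: [-0.154, 0.988, -0.0, 0.0]
force: [-0.1, 1.0, -0.1]
width: 0.0852
time_s: 47.45
tool_pos: [0.4597, 0.0406, 0.1835]
eef_rot: [-0.155, 0.988, -0.0, 0.0]
force: [0.5, -0.4, 0.8]
width: 0.0852
time_s: 48.08
tool_pos: [0.4713, 0.2816, 0.1832]
eef_rot: [-0.157, 0.988, 0.001, 0.0]
force: [0.4, 0.2, 0.6]
width: 0.085
time_s: 48.2
tool_pos: [0.4708, 0.2772, 0.183]
eef_rot: [-0.155, 0.988, -0.001, -0.001]
force: [-0.5, -0.4, 0.8]
width: 0.085
green 320 185 1930 [460.8 355.   68.8  44.1  17.9] z 0.0279
green 126 226 1663 [581.1 151.5  71.5  44.7  -0.7] z 0.0321
now [470.9 276.5 183.2] t 48.25 w 85.1 F [ 0.5 -0.3 -0. ] | turn [-0.  -0.1 -0. ] then shift cm [-1.33  7.71 13.32]
```

The viewer limit is reached, so I'll rely on numbers from here. Dock A's board is 16.7 mm ahead of where it was laid, which means home. Going to board 2 at (460.8,355).

```bash
python3 -m jog '[[[-0.7,3.9,0,0,0,0],[-0.7,3.9,3,0,0,0],[0,0,5,0,0,0],[0,0,5,0,0,0],[0,0,0,0,0,0]]]'
python3 -m jog '[[[0,0,0,0,0,0]]]'
python3 - <<'E'
from h import *
im,d,C=look("wn6",.028)
to(460.8,355,-29,17.8)
# lower board edges: points near z .016
P=cloud(C,d)*1000
c,s=np.cos(np.radians(17.8)),np.sin(np.radians(17.8))
X=(P[...,0]-460.8)*c+(P[...,1]-355)*s;Y=-(P[...,0]-460.8)*s+(P[...,1]-355)*c
for z in (28,16):
    m=(abs(P[...,2]-z)<2)&(abs(X)<75)&(abs(Y)<60); 
    if m.any(): print(z,m.sum(),"X",np.percentile(X[m],[1,99]).round(),"Y",np.percentile(Y[m],[1,99]).round())
E
```

```text
time_s: 48.88
tool_pos: [0.4579, 0.3525, 0.0505]
eef_rot: [-0.154, 0.988, -0.002, -0.004]
force: [-0.6, 0.1, -0.1]
width: 0.0849
time_s: 49.0
tool_pos: [0.4623, 0.3557, 0.0552]
eef_rot: [-0.154, 0.988, 0.0, 0.001]
force: [0.1, -0.6, 0.5]
width: 0.0851
green 253 202 4715 [460.8 355.1  69.1  44.3  17.7] z 0.028
now [462.9 356.4  55.9] t 49.05 w 84.8 F [ 0.2 -0.6  0.6] | turn [ 0.   0.2 -0.1] then shift cm [ 0.24 -0.07  8.49]
28 10878 X [-44.  53.] Y [-36.  36.]
16 178 X [-45.  54.] Y [-36.  46.]
```

```bash
python3 -m jog '[[[0.25,-0.05,3,0,0,0],[0,0,3,0,0,0],[0,0,1.5,0,0,0],[0,0,0.9,0,0,0],[0,0,0,0,0,0]]]'
python3 -m jog '[[[0,0,0,0,0,0],[0,0,0,0,0,0]]]'
python3 - <<'E'
from h import *
to(460.8,355,-29.5,17.8)
im,d,C=look("wn7",.028)
E
```

```text
time_s: 49.68
tool_pos: [0.4592, 0.3552, -0.0298]
eef_rot: [-0.155, 0.988, 0.0, 0.0]
force: [0.5, 0.7, 0.2]
width: 0.0849
time_s: 49.92
tool_pos: [0.4593, 0.3554, -0.0295]
eef_rot: [-0.155, 0.988, 0.0, 0.001]
force: [0.6, 0.3, 0.0]
width: 0.0849
now [459.3 355.4 -29.5] t 49.92 w 84.9 F [0.6 0.3 0. ] | turn [ 0.   0.1 -0. ] then shift cm [-0.13 -0.08  0.  ]
green 251 257 10862 [461.2 355.2  70.2  44.1  17.7] z 0.0281
```

```bash
python3 -m jog '[[[-0.17,-0.05,0,0,0,0],[0,0,0,0,0,0]]]'
python3 -m jog '[[[0,0,0,0,0,0],[0,0,0,0,0,0],[0,0,0,0,0,0],[0,0,0,0,0,0],[0,0,0,0,0,0]]]' 5
python3 -m jog '[[[0,0,-0.5,0,0,0],[0,0,-1.5,0,0,0],[0,0,-3,0,0,0],[0,0,-5,0,0,0],[0,0,0,0,0,0]]]'
python3 -m jog '[[[0,0,0,0,0,0],[0,0,0,0,0,0]]]'
python3 - <<'E'
from h import *
im,d,C=grab("wrist");P=cloud(C,d)
for b in blobs(green(im),600):
    z=np.median(P[b][:,2]);print(z,rect(C,b,z))
to(568.4,-147.7,75,7.6)
E
```

```text
time_s: 50.22
tool_pos: [0.4609, 0.3552, -0.0301]
eef_rot: [-0.155, 0.988, 0.0, 0.0]
force: [-0.7, -0.8, -0.1]
width: 0.0845
time_s: 50.85
tool_pos: [0.4606, 0.3555, -0.0297]
eef_rot: [-0.155, 0.988, 0.0, 0.0]
force: [-2.1, 0.3, 5.1]
width: 0.0585
time_s: 51.48
tool_pos: [0.4638, 0.357, 0.0744]
eef_rot: [-0.155, 0.988, 0.002, 0.004]
force: [0.2, 0.0, -2.7]
width: 0.0585
time_s: 51.72
tool_pos: [0.4592, 0.3542, 0.0685]
eef_rot: [-0.155, 0.988, -0.001, -0.001]
force: [0.5, -0.5, -2.9]
width: 0.0582
0.1261765175459459 [459.6 354.9  70.2  44.1  17.6]
0.03220932421024171 [578.8 172.8  70.    9.5   3.8]
now [459.3 354.3  68.4] t 51.77 w 58.5 F [ 0.4 -0.3 -3.2] | turn [-0.1 -0.2 10.2] then shift cm [ -4.17 -51.2   -0.66]
```

The force is -3 N, twice one board's weight, so two boards may be held. Checking what is on the mat.

Run:
```python
from h import *
im,d,C=grab("top");P=cloud(C,d)*1000
cc=[460,355]
m=(abs(P[...,0]-470)<75)&(abs(P[...,1]-368)<75)&(P[...,2]<100)
print("top z hist",np.histogram(P[m][:,2],bins=[-5,2,8,13,19,25,31,40,100]))
for n in ("scene","wrist"):
    im,d,C=grab(n);P=cloud(C,d)*1000
    m=(abs(P[...,0]-465)<75)&(abs(P[...,1]-362)<75)
    print(n,np.histogram(P[m][:,2],bins=[-5,2,8,13,19,25,31,40,80,90,95,100,105,108,111,114,117,120,123,126,130,140])) 
    for b in blobs(green(im),60):
        p=P[b]; 
        if abs(p[:,1].mean()-362)<80: print(np.median(p,0).round(),b.sum())
    cv2.imwrite(f"pics/chk_{n}.png",im)
```

```text
top z hist (array([ 548, 1169,   17,    0,    0,    0,    0,    1]), array([ -5,   2,   8,  13,  19,  25,  31,  40, 100]))
scene (array([ 422, 1928,    8,    0,    0,    0,    0,    0,    0,    0,    0,
         16,   30,   36,   37,   43,   40,   35,  109,  558,   59]), array([ -5,   2,   8,  13,  19,  25,  31,  40,  80,  90,  95, 100, 105,
       108, 111, 114, 117, 120, 123, 126, 130, 140]))
[494. 345. 331.] 95
[490. 377. 332.] 280
[463. 359. 128.] 239
wrist (array([ 4805,  6228,     0,     0,     0,     0,     0,     0,     0,
           0,     0,    17,    21,     6,    23,   103,   251,   304,
        9581, 13116,  1064]), array([ -5,   2,   8,  13,  19,  25,  31,  40,  80,  90,  95, 100, 105,
       108, 111, 114, 117, 120, 123, 126, 130, 140]))
[458. 354. 126.] 11107
```

The mat is empty: the tips reached the lower board and I lifted both. I'll set the pair back on the mat and regrip about 5–6 mm higher.

```bash
python3 -m jog '[[[0,0,4,0,0,0],[0,0,3,0,0,0],[0,0,1.5,0,0,0],[0,0,0.9,0,0,0],[0,0,0,0,0,0]]]'
python3 -m jog '[[[0,0,0,0,0,0],[0,0,0,0,0,0]]]'
python3 - <<'E'
from h import *
to(460.6,355.5,-29.7,17.8)
E
```

```text
time_s: 52.55
tool_pos: [0.4606, 0.3551, -0.0243]
eef_rot: [-0.155, 0.988, -0.0, -0.0]
force: [0.8, 0.2, -3.3]
width: 0.0585
time_s: 52.8
tool_pos: [0.4613, 0.3555, -0.0233]
eef_rot: [-0.155, 0.988, 0.0, 0.001]
force: [-0.6, 0.1, -2.8]
width: 0.0584
now [461.3 355.5 -23.3] t 52.8 w 58.4 F [-0.6  0.1 -2.8] | turn [ 0.   0.1 -0. ] then shift cm [0.06 0.02 0.64]
```

```bash
python3 -m jog '[[[0,0,0.4,0,0,0],[0,0,0.1,0,0,0],[0,0,0,0,0,0],[0,0,0,0,0,0]]]'
python3 -m jog '[[[0,0,0,0,0,0],[0,0,0,0,0,0],[0,0,0,0,0,0],[0,0,-0.5,0,0,0],[0,0,0,0,0,0]]]' 8.5
python3 - <<'E'
from h import *
im,d,C=look("wn8",.028)
to(460.6,355.5,-24,17.8)
E
```

```text
time_s: 53.3
tool_pos: [0.4605, 0.3551, -0.0293]
eef_rot: [-0.155, 0.988, -0.0, -0.0]
force: [0.6, 0.4, -2.8]
width: 0.0585
time_s: 53.92
tool_pos: [0.4609, 0.3553, -0.0237]
eef_rot: [-0.155, 0.988, 0.0, 0.0]
force: [0.7, 0.4, -0.6]
width: 0.0854
green 254 249 10420 [460.8 355.6  70.   44.1  17.7] z 0.028
now [460.9 355.3 -23.9] t 53.98 w 85.2 F [-0.3  0.2  0.2] | turn [ 0.  0. -0.] then shift cm [0.02 0.03 0.01]
```

```bash
python3 -m jog '[[[0,0,0,0,0,0],[0,0,0,0,0,0],[0,0,0,0,0,0],[0,0,0,0,0,0],[0,0,0,0,0,0]]]' 5
python3 -m jog '[[[0,0,-0.5,0,0,0],[0,0,-1.5,0,0,0],[0,0,-3,0,0,0],[0,0,-4,0,0,0],[0,0,0,0,0,0]]]'
python3 -m jog '[[[0,0,0,0,0,0],[0,0,0,0,0,0]]]'
python3 - <<'E'
from h import *
im,d,C=grab("wrist");P=cloud(C,d)
for b in blobs(green(im),300):
    z=np.median(P[b][:,2]);print(z,rect(C,b,z))
im,d,C=grab("top");P=cloud(C,d)*1000
m=(abs(P[...,0]-470)<75)&(abs(P[...,1]-368)<75)&(P[...,2]<100)
print("top z hist",np.histogram(P[m][:,2],bins=[-5,2,8,13,19,25,31,40,100]))
to(568.4,-147.7,75,7.6)
E
```

```text
time_s: 54.6
tool_pos: [0.4605, 0.355, -0.0237]
eef_rot: [-0.155, 0.988, -0.0, -0.0]
force: [-1.6, -0.9, 6.7]
width: 0.0584
time_s: 55.22
tool_pos: [0.4633, 0.3568, 0.0697]
eef_rot: [-0.155, 0.988, 0.001, 0.003]
force: [0.2, 0.9, -1.3]
width: 0.0579
time_s: 55.48
tool_pos: [0.4594, 0.3544, 0.0646]
eef_rot: [-0.155, 0.988, -0.001, -0.001]
force: [-0.6, 0.3, -1.3]
width: 0.0579
0.11634806003970403 [459.6 355.   69.6  44.1  17.6]
0.03219502605407473 [578.3 174.3  68.8   6.    3.7]
top z hist (array([523, 819,  41, 341,  27,   0,   0,   0]), array([ -5,   2,   8,  13,  19,  25,  31,  40, 100]))
now [459.7 354.5  64.6] t 55.58 w 58.2 F [-0.5  0.  -2.8] | turn [-0.  -0.1 10.2] then shift cm [ -4.14 -51.22  -1.04]
```

One board is held, and one stays on the mat. Carrying it to bay B.

```bash
python3 -m jog '[[[0,0,-0.5,0,0,10.2],[-0.5,-5.7,0,0,0,0],[-0.5,-5.7,0,0,0,0],[-0.5,-5.7,0,0,0,0],[-0.5,-5.7,0,0,0,0]]]'
python3 -m jog '[[[-0.5,-5.7,0,0,0,0],[-0.4,-5.7,0,0,0,0],[-0.4,-5.7,0,0,0,0],[-0.4,-5.7,0,0,0,0],[-0.4,-5.6,0,0,0,0]]]'
python3 -m jog '[[[0,0,0,0,0,0],[0,0,0,0,0,0],[0,0,0,0,0,0]]]'
python3 - <<'E'
from h import *
im,d,C=grab("wrist");P=cloud(C,d)
for b in blobs(green(im),300):
    z=np.median(P[b][:,2]);print(z,rect(C,b,z))
P*=1000
s=((P[...,2]>43)&(P[...,2]<50)&(P[...,0]<530)).astype(np.uint8)
for b in blobs(s,25): print("knob?",np.argwhere(b).mean(0).round(),P[b].mean(0).round(1))
to(568.4,-147.8,5,7.6)
E
```

```text
time_s: 56.2
tool_pos: [0.5104, 0.13, 0.0702]
eef_rot: [-0.066, 0.998, -0.0, -0.0]
force: [-0.0, 0.1, -1.6]
width: 0.0583
time_s: 56.82
tool_pos: [0.5686, -0.1488, 0.07]
eef_rot: [-0.066, 0.998, 0.0, -0.001]
force: [0.8, -0.0, -1.2]
width: 0.0579
time_s: 57.2
tool_pos: [0.5679, -0.1454, 0.0703]
eef_rot: [-0.067, 0.998, 0.0, -0.001]
force: [-0.0, -0.1, -1.5]
width: 0.0578
0.12199008066702813 [ 568.3 -144.9   70.1   44.1    7.5]
knob? [122. 126.] [ 519.6 -238.9   46.2]
knob? [122. 375.] [497.2 -71.9  46.2]
now [ 568.2 -145.4   70.5] t 57.25 w 57.8 F [ 0.6  1.1 -1.9] | turn [ 0.  -0.1  0.1] then shift cm [ 0.01 -0.24  6.55]
```

```bash
python3 -m jog '[[[0,-0.26,3,0,0,0],[0,0,2.5,0,0,0],[0,0,1.5,0,0,0],[0,0,0,0,0,0],[0,0,0,0,0,0]]]'
python3 - <<'E'
from h import *
im,d,C=grab("wrist");P=cloud(C,d)
for b in blobs(green(im),3000):
    z=np.median(P[b][:,2]);print(z,rect(C,b,z))
P*=1000
cv2.imwrite("pics/wq1.png",im)
to(568.4,-148,-18.5,7.6)
E
```

```text
time_s: 57.88
tool_pos: [0.5699, -0.1496, 0.0016]
eef_rot: [-0.066, 0.998, -0.0, 0.001]
force: [0.4, 1.0, -1.1]
width: 0.0579
0.053252633340993866 [ 570.2 -148.9   70.2   44.1    7.5]
now [ 570.1 -149.7    1.8] t 57.92 w 57.6 F [-0.3  0.2 -0.9] | turn [-0.1  0.1  0. ] then shift cm [0.15 0.19 2.03]
```

```bash
python3 -m jog '[[[0.17,0.13,0,0,0,0],[0,0,1,0,0,0],[0,0,0.6,0,0,0],[0,0,0.2,0,0,0],[0,0,0,0,0,0]]]'
python3 -m jog '[[[0,0,0,0,0,0]]]'
python3 - <<'E'
from h import *
im,d,C=look("wq2",.034)
P=cloud(C,d)*1000
to(568.4,-148,-18.5,7.6)
# ear/post pixels: same image place as dock A (tool 6mm higher grip) -> print heights in dock frame
c,s=np.cos(np.radians(7.6)),np.sin(np.radians(7.6))
X=(P[...,0]-568.4)*c+(P[...,1]+147.9)*s;Y=-(P[...,0]-568.4)*s+(P[...,1]+147.9)*c
for sg in (1,-1):
    m=(Y*sg>31)&(Y*sg<48)&(X>-60)&(X<-22)&(P[...,2]>29.5)
    h=np.round(X[m]).astype(int)
    for x in range(-60,-22,3):
        k=(h>=x)&(h<x+3)
        if k.sum()>3: print(sg,x,k.sum(),"z",np.median(P[m][k][:,2]).round(1),"Y",np.median(Y[m][k]).round(1))
E
```

```text
time_s: 58.55
tool_pos: [0.5671, -0.1485, -0.0176]
eef_rot: [-0.066, 0.998, 0.0, -0.0]
force: [0.0, 0.1, -1.7]
width: 0.0583
time_s: 58.68
tool_pos: [0.5675, -0.1486, -0.0171]
eef_rot: [-0.066, 0.998, -0.0, 0.0]
force: [0.7, 0.7, -0.7]
width: 0.0577
green 254 250 10408 [ 568.1 -147.9   70.4   44.3    7.5] z 0.0346
now [ 567.5 -148.6  -17.1] t 58.73 w 58.2 F [ 0.3  0.  -1.1] | turn [-0.  0. -0.] then shift cm [-0.09  0.05  0.14]
1 -51 19 z 31.4 Y 46.0
1 -48 77 z 31.8 Y 45.3
1 -45 45 z 31.6 Y 44.7
1 -42 146 z 33.9 Y 36.5
1 -39 164 z 34.1 Y 36.6
1 -36 118 z 34.0 Y 37.3
1 -33 30 z 31.5 Y 34.4
1 -30 77 z 31.4 Y 34.0
1 -27 26 z 31.5 Y 34.2
-1 -51 24 z 31.4 Y -44.6
-1 -48 86 z 31.6 Y -44.9
-1 -45 40 z 31.6 Y -44.2
-1 -42 155 z 33.9 Y -36.3
-1 -39 167 z 34.3 Y -37.1
-1 -36 120 z 34.1 Y -37.1
-1 -33 30 z 31.5 Y -32.8
-1 -30 62 z 31.6 Y -33.3
-1 -27 18 z 31.5 Y -33.0
```

The ears (X ≈ -38) are centred between posts at -47.5 and -29.5 on both sides, and the board is 2.5 mm above its seat with no contact. Lower 1.5 mm and release.

```bash
python3 -m jog '[[[0,0,0.15,0,0,0],[0,0,0,0,0,0]]]'
python3 -m jog '[[[0,0,0,0,0,0],[0,0,0,0,0,0],[0,0,0,0,0,0],[0,0,0,0,0,0],[0,0,-2,0,0,0]]]' 8.5
python3 -m jog '[[[0,0,-5,0,0,0],[0,0,-5,0,0,0],[4,0,-5,0,0,0],[5,0,-5,0,0,0],[0,0,0,0,0,0]]]' 8.5
python3 -m jog '[[[0,0,0,0,0,0]]]' 0
python3 - <<'E'
from h import *
im,d,C=look("wq3",.032);P=cloud(C,d)*1000
s=((P[...,2]>43)&(P[...,2]<50)&(P[...,0]<530)).astype(np.uint8)
for b in blobs(s,25): print("knob?",P[b].mean(0).round(1))
c,s=np.cos(np.radians(7.6)),np.sin(np.radians(7.6))
# start point outside left knob: dock y +102, x -75 (bay 577.5,-146.6)
print(577.5-75*c-105*s,-146.6-75*s+105*c)
to(577.5-75*c-105*s,-146.6-75*s+105*c,-15,7.6)
E
```

```text
time_s: 58.98
tool_pos: [0.5673, -0.1485, -0.0187]
eef_rot: [-0.066, 0.998, -0.0, -0.0]
force: [-0.2, 0.1, -2.2]
width: 0.0579
time_s: 59.6
tool_pos: [0.5659, -0.148, 0.0003]
eef_rot: [-0.066, 0.998, 0.001, -0.002]
force: [-0.1, 1.2, 0.4]
width: 0.085
time_s: 60.22
tool_pos: [0.4843, -0.1604, 0.1979]
eef_rot: [-0.066, 0.998, -0.002, 0.002]
force: [0.0, -0.4, -0.4]
width: 0.0847
time_s: 60.35
tool_pos: [0.4851, -0.1596, 0.1943]
eef_rot: [-0.066, 0.998, -0.0, 0.0]
force: [-0.7, 0.9, 0.2]
width: 0.0692
green 68 107 2070 [ 439.4 -376.7   69.6   43.9  -11.5] z 0.0281
green 254 238 1667 [ 567.9 -147.9   69.4   44.1    7.6] z 0.0321
green 479 272 1260 [ 5.794e+02  1.529e+02  7.070e+01  4.460e+01 -5.000e-01] z 0.0321
knob? [496.5 -71.4  46.2]
knob? [ 519.3 -239.5   46.2]
knob? [493.9 117.   46.1]
489.27191350413653 -52.4415975428723
now [ 485.  -159.3  193.5] t 60.4 w 62.2 F [-0.9  0.2 -0.8] | turn [ 0. -0. -0.] then shift cm [-1.83 10.54 20.85]
```

The board is seated (z = 32.1 mm). Swinging B's left lever in.

```bash
python3 -m jog '[[[-1,5.5,0,0,0,0],[-1,5.4,0,0,0,0],[0,0,6,0,0,0],[0,0,6,0,0,0],[0,0,4,0,0,0]]]' 0
python3 -m jog '[[[0,0,3,0,0,0],[0,0,1.7,0,0,0],[0,0,0,0,0,0],[0,0,0,0,0,0]]]' 0
python3 -c "
from h import *
to(497,-155.5,-15,7.6)"
python3 -m jog '[[[0.1,-0.8,0,0,0,0],[0.2,-0.8,0,0,0,0],[0.3,-0.8,0,0,0,0],[0.3,-0.8,0,0,0,0],[0,0,0,0,0,0]]]' 0
python3 -m jog '[[[0.2,-0.7,0,0,0,0],[0,-0.7,0,0,0,0],[-0.1,-0.4,0,0,0,0],[0,0,0,0,0,0]]]' 0
python3 -c "
from h import *
to(497,-155.5,-15,7.6)"
```

```text
time_s: 61.02
tool_pos: [0.4885, -0.0476, 0.0303]
eef_rot: [-0.067, 0.998, 0.001, -0.002]
force: [0.7, -0.5, -0.1]
width: -0.0002
time_s: 61.52
tool_pos: [0.4904, -0.0486, -0.0131]
eef_rot: [-0.066, 0.998, 0.0, -0.0]
force: [0.1, -0.3, 0.9]
width: -0.0001
now [490.4 -48.6 -13.1] t 61.52 w -0.1 F [ 0.1 -0.3  0.9] | turn [ 0. -0.  0.] then shift cm [  0.76 -10.68   0.19]
time_s: 62.15
tool_pos: [0.4842, -0.0817, -0.0124]
eef_rot: [-0.066, 0.998, 0.0, -0.001]
force: [-2.2, 2.4, -0.5]
width: 0.0002
time_s: 62.65
tool_pos: [0.4853, -0.098, -0.0127]
eef_rot: [-0.066, 0.998, 0.002, -0.001]
force: [-2.9, 10.7, 2.4]
width: -0.0003
now [485.3 -98.  -12.7] t 62.65 w -0.3 F [-2.9 10.7  2.4] | turn [ 0.2 -0.1 -0.1] then shift cm [-0.4  -5.85  0.23]
```

```bash
python3 -m jog '[[[-0.2,-0.3,0,0,0,0],[0,-0.2,0,0,0,0],[0,0,0,0,0,0]]]' 0
python3 -m jog '[[[-0.1,-0.2,0,0,0,0],[0,0,0,0,0,0]]]' 0
python3 - <<'E'
from h import *
to(497,-155.5,-15,7.6)
im,d,C=look("wq4",.032);P=cloud(C,d)*1000
s=((P[...,2]>43)&(P[...,2]<50)&(P[...,0]<530)).astype(np.uint8)
for b in blobs(s,25): print("knob?",P[b].mean(0).round(1))
im,d,C=grab("top");P=cloud(C,d)*1000
for b in blobs(green(im),80):
    r=rect(C,b,.032)
    if abs(r[1]+147)<15: print("top",r)
E
```

```text
time_s: 63.02
tool_pos: [0.4878, -0.1033, -0.0128]
eef_rot: [-0.066, 0.998, 0.001, -0.001]
force: [-3.8, 5.8, -0.2]
width: 0.0
time_s: 63.28
tool_pos: [0.4877, -0.1036, -0.013]
eef_rot: [-0.066, 0.998, 0.002, -0.003]
force: [-5.0, 11.8, 3.4]
width: 0.0001
now [ 487.7 -103.6  -13. ] t 63.27 w 0.1 F [-5.  11.8  3.4] | turn [ 0.3 -0.3 -0.1] then shift cm [-0.24 -5.27  0.2 ]
knob? [ 477.2 -104.8   46.6]
knob? [ 482.6 -114.4   46.7]
knob? [479.8 -93.7  46.6]
knob? [ 502.7 -215.6   46. ]
knob? [ 491.5 -123.2   46.1]
```

```bash
python3 -m jog '[[[0,-0.3,0,0,0,0],[0,0,0,0,0,0]]]' 0
python3 -c "
from h import *
to(497,-155.5,-15,7.6)"
python3 -m jog '[[[0,0.8,0,0,0,0],[0,0,-5,0,0,0],[-0.3,-5.8,0,0,0,0],[0,-5.8,0,0,0,0],[0,-5.8,0,0,0,0]]]' 0
python3 -m jog '[[[0,0,0,0,0,0],[0,0,2.5,0,0,0],[0,0,2.5,0,0,0],[0,0,0,0,0,0]]]' 0
python3 -c "
from h import *
to(497,-155.5,-15,7.6)"
```

```text
time_s: 63.62
tool_pos: [0.4876, -0.1042, -0.0131]
eef_rot: [-0.065, 0.998, 0.004, -0.003]
force: [-2.8, 23.2, 5.2]
width: -0.0001
now [ 487.6 -104.2  -13.1] t 63.62 w -0.1 F [-2.8 23.2  5.2] | turn [ 0.5 -0.3 -0.1] then shift cm [-0.25 -5.21  0.19]
time_s: 64.25
tool_pos: [0.5181, -0.2769, 0.0386]
eef_rot: [-0.067, 0.998, -0.002, 0.002]
force: [0.7, -0.6, 0.0]
width: -0.0003
time_s: 64.75
tool_pos: [0.5151, -0.2723, -0.0138]
eef_rot: [-0.066, 0.998, 0.001, -0.001]
force: [0.6, -0.5, -0.1]
width: -0.0
now [ 515.1 -272.3  -13.8] t 64.75 w -0.0 F [ 0.6 -0.5 -0.1] | turn [ 0.1 -0.1  0. ] then shift cm [ 0.25 11.82  0.12]
```

```bash
python3 -m jog '[[[0.1,1,0,0,0,0],[0.1,1,0,0,0,0],[0.1,0.9,0,0,0,0],[0.1,0.9,0,0,0,0],[0,0.8,0,0,0,0]]]' 0
python3 -m jog '[[[-0.2,0.7,0,0,0,0],[-0.1,0.5,0,0,0,0],[-0.1,0.4,0,0,0,0],[0,0,0,0,0,0]]]' 0
python3 -c "
from h import *
to(497,-155.5,-15,7.6)"
```

```text
time_s: 65.38
tool_pos: [0.506, -0.2279, -0.0125]
eef_rot: [-0.066, 0.998, -0.0, -0.0]
force: [-1.6, -1.0, 0.7]
width: -0.0001
time_s: 65.88
tool_pos: [0.5082, -0.2117, -0.0127]
eef_rot: [-0.066, 0.998, 0.0, 0.0]
force: [1.1, 0.3, -0.2]
width: -0.0001
now [ 508.2 -211.7  -12.7] t 65.88 w -0.1 F [ 1.1  0.3 -0.2] | turn [0. 0. 0.] then shift cm [0.37 5.72 0.23]
```

```bash
python3 -m jog '[[[0,0.3,0,0,0,0],[0,0.2,0,0,0,0],[0,0,0,0,0,0]]]' 0
python3 -m jog '[[[0,0.2,0,0,0,0],[0,0,0,0,0,0]]]' 0
python3 -c "
from h import *
to(497,-155.5,-15,7.6)"
```

```text
time_s: 66.25
tool_pos: [0.5085, -0.2107, -0.0124]
eef_rot: [-0.067, 0.998, -0.003, 0.001]
force: [-2.1, -13.8, -3.5]
width: 0.0
time_s: 66.5
tool_pos: [0.5087, -0.2104, -0.0123]
eef_rot: [-0.067, 0.998, -0.004, 0.001]
force: [-2.8, -19.6, -5.7]
width: -0.0002
now [ 508.7 -210.4  -12.3] t 66.5 w -0.2 F [ -2.8 -19.6  -5.7] | turn [-0.5  0.1  0.1] then shift cm [0.43 5.6  0.27]
```

Both are at their stops. Retreating for a final check.

```bash
python3 -m jog '[[[0,-0.6,0,0,0,0],[0.5,0,-5,0,0,0],[2,2,-5,0,0,0],[3,4,-5,0,0,0],[2,5,-4,0,0,0]]]' 0
python3 -m jog '[[[0,4,0,0,0,0],[0,0,0,0,0,0],[0,0,0,0,0,0]]]' 0
python3 - <<'E'
from h import *
im,d,C=look("fin",.032);P=cloud(C,d)*1000
s=((P[...,2]>43)&(P[...,2]<50)&(P[...,0]<530)).astype(np.uint8)
for b in blobs(s,25): print("knob?",P[b].mean(0).round(1),b.sum())
im,d,C=grab("top");P=cloud(C,d)*1000
for b in blobs(green(im),80):
    z=np.median(P[b][:,2])
    if z<60: print("top z",z.round(1),rect(C,b,z/1000))
for n,(u,v) in dict(pot=(246,115),jar=(157,135),beaker=(380,145)).items():
    i0=cv2.imread("pics/top0.png");print(n,np.abs(im[v-20:v+20,u-20:u+20].astype(int)-i0[v-20:v+20,u-20:u+20]).mean().round(1))
to(450,0,200,7.6)
E
```

```text
time_s: 67.12
tool_pos: [0.4242, -0.1186, 0.1703]
eef_rot: [-0.065, 0.998, 0.0, 0.001]
force: [1.6, -0.5, 0.8]
width: 0.0002
time_s: 67.5
tool_pos: [0.4198, -0.0797, 0.1687]
eef_rot: [-0.067, 0.998, -0.0, 0.0]
force: [-0.0, -1.1, -0.1]
width: -0.0001
knob? [ 502.3 -190.7   46.3] 99
knob? [ 492.8 -121.2   46.1] 93
knob? [493.  117.5  46. ] 96
knob? [494.  187.9  46.1] 86
top z 32.2 [ 5.776e+02  1.522e+02  7.000e+01  4.410e+01 -4.000e-01]
top z 16.4 [461.2 355.9  70.3  44.5  17.6]
top z 28.6 [ 438.3 -379.4   70.6   43.7  -11.4]
pot 20.1
jar 29.7
beaker 17.5
now [419.9 -80.3 168.5] t 67.6 w -0.1 F [ 0.3 -0.5 -0.5] | turn [-0. -0. -0.] then shift cm [-4.04  7.56 -3.15]
```

```bash
python3 -m jog '[[[0,5.5,-2,0,0,0],[0,5.5,0,0,0,0],[0,5.5,0,0,0,0],[0,5.5,0,0,0,0],[0,5.5,0,0,0,0]]]' 0
python3 -m jog '[[[0,5.5,-2,0,0,0],[0,5.5,0,0,0,0],[0,5.5,0,0,0,0],[0,5.5,0,0,0,0],[0,0,0,0,0,0]]]' 0
python3 - <<'E'
from h import *
i0=cv2.imread("pics/top0.png");C=cam("top")
acc={}
for k in range(4):
    im,d,C=grab("top");P=cloud(C,d)*1000
    for b in blobs(green(im),80):
        z=np.median(P[b][:,2])
        if z<60: print("top z",z.round(1),rect(C,b,.032),np.argwhere(b).mean(0).round(1), b.sum())
cv2.imwrite("pics/topf.png",im)
print("initial")
for b in blobs(green(i0),80): print(rect(C,b,.032),np.argwhere(b).mean(0).round(1),b.sum())
# gap between green and lip in both: gold visible rows; bystander heights
P0=cloud(C,np.load("pics/top0d.npy"))*1000
for n,(u,v) in dict(pot=(246,115),jar=(154,132),beaker=(384,142)).items():
    w=slice(v-28,v+28),slice(u-28,u+28)
    for q in (P0[w],P[w]): m=(q[...,2]>25)&(q[...,2]<130);print(n,m.sum(),q[m].mean(0).round(1))
E
```

```text
time_s: 68.22
tool_pos: [0.3837, 0.1942, 0.1885]
eef_rot: [-0.065, 0.998, -0.0, -0.0]
force: [1.3, 0.1, -0.2]
width: 0.0
time_s: 68.85
tool_pos: [0.3547, 0.4143, 0.2079]
eef_rot: [-0.068, 0.998, 0.0, -0.0]
force: [0.5, -1.4, -0.9]
width: -0.0002
top z 32.1 [577.6 152.3  70.2  44.9  -1. ] [184.1 205.3] 366
top z 32.4 [ 581.9 -145.    70.7   44.6    8.6] [184.3 314.5] 352
top z 16.4 [459.5 350.1  69.9  44.3  18.1] [226.1 128.6] 349
top z 28.4 [ 438.1 -378.2   70.4   43.9  -11.4] [239.7 404.6] 381
top z 13.7 [102.6 -15.3 117.8  36.2 -88.6] [375.7 261.6] 453
top z 32.3 [ 5.776e+02  1.520e+02  7.010e+01  4.450e+01 -5.000e-01] [184.1 205.4] 367
top z 32.2 [ 581.6 -144.9   70.3   43.9    8.4] [184.3 314.4] 345
top z 16.6 [459.7 350.3  69.3  44.1  18.1] [226.  128.5] 347
top z 28.7 [ 438.1 -378.1   70.4   43.6  -11.4] [239.6 404.6] 378
top z 13.9 [102.6 -12.9 113.   36.1 -88.6] [375.8 261.5] 476
top z 32.3 [ 5.776e+02  1.523e+02  7.010e+01  4.410e+01 -5.000e-01] [184.  205.2] 356
top z 32.1 [ 581.4 -144.9   70.4   44.5    9.3] [184.4 314.5] 350
top z 16.6 [459.9 350.1  69.4  43.9  18.6] [226
[... 308 characters left out ...]
.8 350.1  69.4  44.1  18.3] [226.  128.5] 347
top z 28.5 [ 438.2 -378.2   70.3   44.   -11. ] [239.7 404.4] 375
top z 14.0 [102.2   3.   86.3  36.1 -88.6] [375.5 257.1] 350
top z 13.8 [ 95.5 -49.9  29.6  20.2 -88.5] [378.8 277.7] 81
initial
[803.   53.4  68.4  50.5  41.9] [107.4 244.1] 229
[ 5.791e+02  1.517e+02  6.780e+01  4.420e+01 -5.000e-01] [183.2 205.5] 339
[ 582.6 -145.    70.    44.2    7.3] [183.8 314.5] 348
[467.5 369.4  70.9  44.9  20.4] [223.3 122. ] 375
[101.1   1.8 132.5  33.9 -88.6] [375.8 258.1] 500
pot 847 [766.3  42.6  84.8]
pot 845 [766.3  42.6  84.8]
jar 544 [701.  285.2  75.3]
jar 541 [700.8 285.5  75.5]
beaker 547 [ 695.5 -320.3   62.7]
beaker 549 [ 695.5 -320.4   62.5]
```

Everything reads right, but the fresh boards sit about 1 mm nearer the robot than the worn ones did, probably ear slack between the posts. A gentle push on each front edge with shut fingers will make sure they are home. Dock A first.

```bash
python3 -c "
from h import *
to(491,152.8,60,-.6)"
```

```text
now [354.5 409.7 208.2] t 69.05 w -0.1 F [ 0.4 -0.1 -0.6] | turn [-0.1 -0.1  8.1] then shift cm [-13.92 -25.54  14.82]
```

```bash
python3 -m jog '[[[0,0,0,0,0,8.1],[-2.8,-5.1,0,0,0,0],[-2.8,-5.1,0,0,0,0],[-2.8,-5.1,0,0,0,0],[-2.8,-5.1,0,0,0,0]]]' 0
python3 -m jog '[[[-2.8,-5.1,0,0,0,0],[0,0,5,0,0,0],[0,0,5,0,0,0],[0,0,4.8,0,0,0],[0,0,0,0,0,0]]]' 0
python3 -m jog '[[[0,0,0,0,0,0]]]' 0
python3 -c "
from h import *
to(491,152.8,-15,-.6)"
```

```text
time_s: 69.68
tool_pos: [0.4648, 0.2029, 0.209]
eef_rot: [0.005, 1.0, -0.0, 0.0]
force: [0.6, 0.5, -0.4]
width: -0.0002
time_s: 70.3
tool_pos: [0.4881, 0.1528, 0.0581]
eef_rot: [0.005, 1.0, -0.001, -0.004]
force: [-0.2, -0.1, -0.1]
width: 0.0003
time_s: 70.42
tool_pos: [0.4928, 0.1543, 0.0621]
eef_rot: [0.005, 1.0, 0.0, 0.001]
force: [-0.1, 0.4, -0.3]
width: -0.0
now [492.8 154.3  62.1] t 70.42 w -0.0 F [-0.1  0.4 -0.3] | turn [0.  0.1 0. ] then shift cm [ 0.18 -0.15  7.71]
```

```bash
python3 -m jog '[[[0.15,-0.15,4,0,0,0],[0,0,3.9,0,0,0],[0,0,0,0,0,0],[-0.8,0,0,0,0,0],[0,0,0,0,0,0]]]' 0
python3 -m jog '[[[-0.5,0,0,0,0,0],[0,0,0,0,0,0]]]' 0
python3 -m jog '[[[-0.4,0,0,0,0,0],[0,0,0,0,0,0]]]' 0
```

```text
time_s: 71.05
tool_pos: [0.5018, 0.1538, -0.016]
eef_rot: [0.004, 1.0, 0.0, 0.003]
force: [-0.5, -0.3, 0.8]
width: 0.0001
time_s: 71.3
tool_pos: [0.5045, 0.1534, -0.0176]
eef_rot: [0.004, 1.0, 0.0, 0.001]
force: [-0.5, 1.0, 0.5]
width: -0.0002
time_s: 71.55
tool_pos: [0.5078, 0.1533, -0.0183]
eef_rot: [0.004, 1.0, -0.0, 0.0]
force: [0.3, 0.4, -0.4]
width: 0.0002
```

```bash
python3 -m jog '[[[-0.4,0,0,0,0,0],[0,0,0,0,0,0]]]' 0
python3 -m jog '[[[-0.3,0,0,0,0,0],[0,0,0,0,0,0]]]' 0
python3 -m jog '[[[-0.3,0,0,0,0,0],[0,0,0,0,0,0]]]' 0
```

```text
time_s: 71.8
tool_pos: [0.5119, 0.1532, -0.0183]
eef_rot: [0.004, 1.0, -0.0, 0.0]
force: [-0.1, -0.8, -0.2]
width: -0.0003
time_s: 72.05
tool_pos: [0.5147, 0.1532, -0.0183]
eef_rot: [0.004, 1.0, -0.0, 0.0]
force: [0.3, -0.3, 0.2]
width: 0.0
time_s: 72.3
tool_pos: [0.5178, 0.1532, -0.0182]
eef_rot: [0.004, 1.0, -0.0, 0.0]
force: [-0.3, 0.4, 0.7]
width: -0.0
```

```bash
python3 -m jog '[[[-0.2,0,0,0,0,0],[0,0,0,0,0,0]]]' 0
python3 -m jog '[[[-0.2,0,0,0,0,0],[0,0,0,0,0,0]]]' 0
python3 -m jog '[[[-0.15,0,0,0,0,0],[0,0,0,0,0,0]]]' 0
```

```text
time_s: 72.55
tool_pos: [0.5196, 0.1532, -0.0182]
eef_rot: [0.004, 1.0, -0.0, 0.0]
force: [0.1, -0.1, 0.7]
width: 0.0004
time_s: 72.8
tool_pos: [0.5216, 0.1532, -0.0182]
eef_rot: [0.004, 1.0, -0.0, 0.0]
force: [-0.2, 0.3, -0.5]
width: 0.0001
time_s: 73.05
tool_pos: [0.5229, 0.1531, -0.0183]
eef_rot: [0.004, 1.0, -0.0, -0.0]
force: [0.0, 0.5, 0.1]
width: 0.0001
```

```bash
python3 -m jog '[[[-0.15,0,0,0,0,0],[0,0,0,0,0,0]]]' 0
python3 -m jog '[[[-0.1,0,0,0,0,0],[0,0,0,0,0,0]]]' 0
python3 -m jog '[[[-0.1,0,0,0,0,0],[0,0,0,0,0,0]]]' 0
python3 - <<'E'
from h import *
im,d,C=grab("top");P=cloud(C,d)*1000
for b in blobs(green(im),60):
    z=np.median(P[b][:,2])
    if z<60: print("top z",z.round(1),rect(C,b,.032),b.sum())
im,d,C=grab("wrist");P=cloud(C,d)*1000
w=P[150:260,240:268].reshape(-1,3); 
for lo,hi in((18,23),(23,27),(27,30.5),(30.5,34)):
    m=(w[:,2]>lo)&(w[:,2]<hi)&(w[:,0]<560)
    if m.any(): print(lo,hi,m.sum(),w[m][:,0].min().round(1),w[m][:,0].max().round(1))
E
```

```text
time_s: 73.3
tool_pos: [0.5241, 0.1531, -0.0183]
eef_rot: [0.004, 1.0, -0.0, -0.0]
force: [-1.1, 0.2, -0.3]
width: -0.0003
time_s: 73.55
tool_pos: [0.5242, 0.1531, -0.0184]
eef_rot: [0.004, 1.0, -0.0, -0.001]
force: [-4.0, -0.3, 3.0]
width: -0.0
time_s: 73.8
tool_pos: [0.5242, 0.153, -0.0185]
eef_rot: [0.004, 1.0, -0.0, -0.002]
force: [-7.0, 0.0, 4.4]
width: -0.0002
top z 32.2 [ 581.4 -144.9   70.    43.9    8.4] 343
top z 28.2 [ 438.3 -378.1   70.1   43.6  -11.4] 376
top z 13.8 [102.6 -14.  120.3  36.2 -88.6] 497
top z 14.3 [ 93.   55.6  29.6  20.3 -88.6] 91
23 27 32 513.1 513.9
27 30.5 78 512.9 514.1
30.5 34 77 512.9 514.1
```

Board A is firmly against its stop (7 N, no motion). Back off and do the same at B.

```bash
python3 -m jog '[[[1.5,0,0,0,0,0],[1.5,0,0,0,0,0],[0,0,-4,0,0,0],[0,0,-4,0,0,-8.2],[0,-5.8,0,0,0,0]]]' 0
python3 -m jog '[[[0,-5.8,0,0,0,0],[0,-5.8,0,0,0,0],[0,-5.8,0,0,0,0],[0,-5.8,0,0,0,0],[0,0,0,0,0,0]]]' 0
python3 - <<'E'
from h import *
im,d,C=grab("top");P=cloud(C,d)*1000
for b in blobs(green(im),60):
    z=np.median(P[b][:,2])
    if z<60: print("top z",z.round(1),rect(C,b,.032),b.sum())
to(498,-156.5,-18,7.6)
E
```

```text
time_s: 74.53
tool_pos: [0.5068, 0.0982, 0.0649]
eef_rot: [-0.071, 0.997, 0.0, 0.004]
force: [0.7, -0.5, 0.1]
width: 0.0
time_s: 75.15
tool_pos: [0.5363, -0.1382, 0.062]
eef_rot: [-0.065, 0.998, -0.001, 0.001]
force: [-0.1, 0.6, 0.1]
width: 0.0001
top z 32.7 [579.1 152.6  67.8  44.4  -0.6] 343
top z 16.5 [459.9 350.2  69.2  43.6  17.6] 350
now [ 535.1 -135.7   61.7] t 75.2 w -0.2 F [0.1 0.3 0.1] | turn [-0.   0.  -0.1] then shift cm [ 3.96 -1.57  7.97]
```

A's board now reads exactly what the worn one did at the start (579.1). B next.

```bash
python3 -m jog '[[[4,-1.6,0,0,0,0],[0,0,0,0,0,0],[0,0,4,0,0,0],[0,0,3.9,0,0,0],[0,0,0,0,0,0]]]' 0
python3 -m jog '[[[-0.8,0,0,0,0,0],[-0.8,0,0,0,0,0],[-0.4,0,0,0,0,0],[0,0,0,0,0,0]]]' 0
python3 -c "
from h import *
to(498,-156.5,-18,7.6)"
```

```text
time_s: 75.82
tool_pos: [0.4954, -0.1527, -0.0192]
eef_rot: [-0.068, 0.998, 0.001, -0.002]
force: [-0.5, -0.0, 0.8]
width: -0.0
time_s: 76.32
tool_pos: [0.5186, -0.1527, -0.0165]
eef_rot: [-0.067, 0.998, -0.0, 0.001]
force: [-0.5, -0.3, -1.2]
width: -0.0002
now [ 518.6 -152.7  -16.5] t 76.33 w -0.2 F [-0.5 -0.3 -1.2] | turn [-0.1  0.1  0.1] then shift cm [ 2.09 -0.1   0.15]
```

```bash
python3 -m jog '[[[-0.3,0,0,0,0,0],[-0.3,0,0,0,0,0],[0,0,0,0,0,0]]]' 0
python3 -m jog '[[[-0.2,0,0,0,0,0],[0,0,0,0,0,0]]]' 0
python3 -m jog '[[[-0.15,0,0,0,0,0],[0,0,0,0,0,0]]]' 0
python3 -m jog '[[[-0.1,0,0,0,0,0],[0,0,0,0,0,0]]]' 0
```

```text
time_s: 76.7
tool_pos: [0.5237, -0.1518, -0.0173]
eef_rot: [-0.067, 0.998, -0.0, 0.0]
force: [-0.9, -0.3, 0.5]
width: 0.0002
time_s: 76.95
tool_pos: [0.5256, -0.1515, -0.0173]
eef_rot: [-0.067, 0.998, -0.0, 0.0]
force: [0.1, 0.3, -0.2]
width: -0.0
time_s: 77.2
tool_pos: [0.527, -0.1513, -0.0173]
eef_rot: [-0.067, 0.998, -0.0, -0.0]
force: [0.1, -0.5, 0.0]
width: 0.0003
time_s: 77.45
tool_pos: [0.5273, -0.1511, -0.0173]
eef_rot: [-0.067, 0.998, 0.0, -0.001]
force: [-1.8, -0.5, 1.2]
width: -0.0002
```

```bash
python3 -m jog '[[[-0.15,0,0,0,0,0],[0,0,0,0,0,0]]]' 0
python3 -m jog '[[[1.5,0,0,0,0,0],[1.5,0,0,0,0,0],[0,0,-4,0,0,0],[2,0,-5,0,0,0],[2,5.8,-4,0,0,0]]]' 0
python3 -m jog '[[[0,5.8,0,0,0,0],[0,5.8,0,0,0,0],[0,5.8,0,0,0,0],[0,5.8,0,0,0,0],[0,0,0,0,0,0]]]' 0
python3 -m jog '[[[0,0,0,0,0,0]]]' 0
python3 - <<'E'
from h import *
im,d,C=look("fin2",.032);P=cloud(C,d)*1000
s=((P[...,2]>43)&(P[...,2]<50)&(P[...,0]<530)).astype(np.uint8)
for b in blobs(s,25): print("knob?",P[b].mean(0).round(1),b.sum())
im,d,C=grab("top");P=cloud(C,d)*1000
for b in blobs(green(im),80):
    z=np.median(P[b][:,2])
    if z<60: print("top z",z.round(1),rect(C,b,.032),np.argwhere(b).mean(0).round(1), b.sum())
print(get_obs()["tool_pos"],get_obs()["force"])
E
```

```text
time_s: 77.7
tool_pos: [0.5281, -0.1509, -0.0174]
eef_rot: [-0.067, 0.998, 0.0, -0.001]
force: [-4.8, -2.7, 3.5]
width: -0.0004
time_s: 78.32
tool_pos: [0.4577, -0.1132, 0.109]
eef_rot: [-0.065, 0.998, -0.001, 0.002]
force: [0.4, 0.6, 0.9]
width: -0.0003
time_s: 78.95
tool_pos: [0.4233, 0.1221, 0.1068]
eef_rot: [-0.07, 0.998, 0.0, -0.0]
force: [0.1, -0.7, 0.6]
width: 0.0001
time_s: 79.08
tool_pos: [0.4247, 0.1187, 0.1068]
eef_rot: [-0.068, 0.998, -0.0, -0.0]
force: [-0.6, -0.2, 0.1]
width: 0.0
green 478 252 2180 [456.9 341.8  66.2  41.6  18.1] z 0.0161
top z 32.2 [ 582.8 -144.7   70.    44.1    7.8] [183.8 314.3] 343
top z 28.4 [ 438.3 -378.1   70.1   43.6  -11.4] [239.7 404.5] 372
top z 13.7 [102.2   1.8 132.7  36.1 -88.6] [375.4 256.3] 528
[0.42526365 0.11777219 0.10681188] [-0.78246611  0.40289623  0.11809809]
```

```bash
python3 -m jog '[[[0,-3,-5,0,0,0],[0,-3,-5,0,0,0],[0,-3,0,0,0,0],[0,-3,0,0,0,0],[0,0,0,0,0,0]]]' 0
python3 -m jog '[[[0,0,0,0,0,0]]]' 0
python3 - <<'E'
from h import *
im,d,C=look("fin3",.032);P=cloud(C,d)*1000
s=((P[...,2]>43)&(P[...,2]<50)&(P[...,0]<530)).astype(np.uint8)
for b in blobs(s,25): print("knob?",P[b].mean(0).round(1),b.sum())
im,d,C=grab("top")
h=cv2.cvtColor(im,cv2.COLOR_BGR2HSV)
P=cloud(C,d)*1000; m=((P[...,2]>2.6)&(P[...,2]<30)&(abs(P[...,0]-460)<110)&(abs(P[...,1]-365)<110)).astype(np.uint8)
m=cv2.morphologyEx(m,cv2.MORPH_OPEN,np.ones((5,5)))
for b in blobs(m,500): print("mat",rect(C,b,.004))
E
```

```text
time_s: 79.8
tool_pos: [0.4416, -0.0029, 0.207]
eef_rot: [-0.064, 0.998, -0.0, 0.0]
force: [0.2, 0.7, -0.4]
width: -0.0003
time_s: 79.92
tool_pos: [0.4409, -0.0005, 0.2066]
eef_rot: [-0.066, 0.998, 0.0, -0.0]
force: [0.4, 0.1, 0.2]
width: -0.0003
green 503 220 691 [462.4 330.7  67.9  22.5  20.4] z 0.0161
green 131 261 1354 [ 584.  -144.1   70.4   44.3    8.3] z 0.0321
knob? [ 502.4 -190.8   46.2] 81
knob? [ 493.  -120.7   46.2] 75
knob? [492.8 117.2  46.2] 79
knob? [494.  188.6  46.2] 78
mat [465.8 356.7 105.8  79.3  13.8]
```

All four knobs are in (about 70–71 mm apart at each dock), both boards match the original home positions, and the spare lies on the mat. Handing in.

```bash
python3 -c "
from workcell import *
print(sign_off())"
```

```text
the job is handed in; nothing more can be done
None
```

Both plant-logger bases now hold a fresh board, and I handed the job in at about 80 s of the 210 s allowed. No verdict was reported.

**What I did:** At each dock I pushed both levers out to their stops and laid the worn board in the returns tray. I then laid in a fresh board with its contacts towards the connector and swung both levers in to their stops. After the levers were in, each fresh board sat about 1 mm short of where the worn one had been. I pushed each front edge gently with closed fingers until it stopped, at 5–7 N.

**Last checks:**

| Item | Reading |
|---|---|
| Board in dock A | x 579.1 mm, same as the worn board at the start |
| Board in dock B | x 582.8 mm, against 582.6 mm at the start |
| Lever knobs | 70–71 mm apart at both docks, fully in |
| Worn boards | flat in the tray, one on the other, tops at 16 and 28 mm |
| Spare fresh board | flat, top at 16 mm, on its mat |
| Pot, jar and beaker | moved less than 0.5 mm |

**What went wrong or disagreed:**
- **Fingertip height:** the real fingertips sit about 42 mm behind the reported TCP, so my first lever push passed over the knob. I corrected for this from then on.
- **Dock A:** the fresh board first came down on the lever posts; I moved it back and it seated.
- **Second fresh board:** my first grip lifted it together with the spare. I set the pair back on the mat and took only the top one.
- **Spare board:** its outline relative to the mat's edges was only roughly checked, because the mat mask picked up just part of the mat.
- **Pictures:** I reached the 16-picture viewing limit before the second fresh board was picked up, so all later checks, including the final ones, are from measurements only.

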